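# Empty the dry clay scraps into the soaking tub with the tipping pail

## Robot

A 6-joint arm with a two-finger parallel gripper is mounted at the origin on the work surface. World frame = base frame: x ahead of the robot, y to its left, z up, the work surface at z = 0. Lengths are in mm, angles in rad, forces in N, time in s.
With the tool pointing down it reaches from about 200 to 875 mm from the base axis. Payload 3.4 kg.
Tool frame: the origin (TCP) lies on the centre line of the jaws, within the pads' length; the fingertips stand 14 mm ahead of it and the grasp point (between the pads) lies 5 mm behind it; x points along the fingers, y is the direction in which the jaws open and shut, and the axes are right-handed (so a half turn about x gives the same grasp; the last joint's range is limited). The gripper opens to 94 mm and grips with 3 to 60 N. Pads are 16 mm wide; open, the fingers measure 119 mm over their backs; the gripper's body (75 mm by 177 mm) begins 78 mm behind the grasp point.
Start: joints at [-1.283, 0.276, 1.505, -0, 1.361, -0.121], TCP at [228.57, -527.655, 219.493] pointing down, gripper open.
Joint ranges: [-2.89, 2.89], [-0.75, 2.08], [0.22, 2.7], [-1.18, 4.32], [0.11, 2.71], [-2.7, 2.7]. Speed limits (rad/s): [2.57, 2.57, 3.14, 3.14, 3.14, 3.14].

## Interface

Orientations are given as a rotation vector (axis times angle).
In Python, from workcell import telemetry, viewer, workorder gives the robot as it stands.
- The arm moves only by the shell command python3 -m pendant 'ROWS'. ROWS is JSON, a list of rows, each a list of 3 entries, a list of its own where there are three numbers: the turn, a rotation vector about the tool's x, y, z in rad, then the shift along the tool's x, y, z in m, then the finger opening in m, from 0 to 0.094. In form: [[[wx, wy, wz], [dx, dy, dz], jaw], ...]. A call has 1 to 12 rows; each row shifts and turns the pose as measured when the row begins, along the tool's axes as they then stand; what a row does not reach is not made up. A row lasts 1/8 s, in which the tool goes at most 62.5 mm and 10.7 degrees, less where a joint would pass 70% of its speed; a pose out of reach is approached as far as the arm can. A call is refused whole if a number of a shift passes 0.0625 or a number of a turn 0.188, either way. A call with a gripper value outside its range is refused whole. The fingers move at their own pace and stop on an object; the grip force is fixed at half the most. Time passes only in rows, so rows that do not move let the fingers close. It gives the time, the measured TCP pose, the force and the opening at its end, in the units of the state.
- telemetry.observe(): the state, without advancing time (a new reading comes with each control period).
- viewer.capture(name): name is "scene" or "top"; returns a dict with "pixels" (420x560x3 uint8, red, green, blue), "camera_matrix" (3x3 intrinsics, pixels), "extrinsics" (4x4, takes a point from camera to world coordinates). Camera axes: x right, y down, z forward; pixel columns grow to the right and rows downward; lengths in mm; the calibration is good to about 2 mm. A picture is of the moment at which its call begins. There is no depth.
- workorder.sign_off(): hands the job in, once; it reports no verdict.
The state is a dict: "time_s": time; "joints": joint angles; "qvel": joint speeds; "joint_efforts": joint torques, N m; "tool_pos": TCP position; "eef_rot": TCP orientation; "wrist_force": force on the tool from outside, world axes, zero at the start; "ft_torque": the same for the moment, N m; "opening": opening from 0.0 (shut) to 1.0 (fully open).
Only numpy, scipy, OpenCV 4.12 (cv2) and the standard library are available. Lean on these libraries where they do the work, as an engineer would, in place of code of your own. Each camera call takes 0.05 s, during which the arm holds its last target.

## Task

Gather every lump of dry clay lying on the bench into the black pail while its lock pin still holds it upright. Then draw the lock pin straight up out of its bore and hang it by its collar in the open side notch of the stand, tip the pail right over by its handle so that all the lumps fall into the grey tub, and stand the pail upright again, with every lump left in the tub, the pin left in the notch and the jar and the spool left where they stand.

Things in the scene. Friction and masses are not known exactly. Their poses are not given: they have to be found in the camera images.
- stand: steel tipping stand with a brown wooden base (320 x 280, 12 thick); origin on the bench straight below the pail's pivot; its x axis points to the side to which the pail tips, its y axis to the post with the lock pin, z up. All offsets given below as (x, y, z) in mm are in this frame. Two posts at y = +115 and y = -115 carry the pail; the highest fixed part is at z = 231 (the bore post). The grey tub is fixed on the base. The stand is fixed to the bench
- pivot (a point): the pail's tipping axis, midway between the posts, at (0, 0, 190); the axis runs along the stand's y
- pail (a joint): tilt of the pail in rad: 0 upright against its stop, grows as its mouth tips towards the stand's +x, stop at 2.15. It turns about the pivot, stays where it is left (friction about 0.3 N m, some 2.5 N at the handle) and cannot turn while the pin is in the bore; lumps slide out between about 1.7 and 2.1. While upright: open round black pail, rim at z = 240, 166 outer and 152 inner diameter, outer base 116 diameter at z = 135, inner floor z = 140
- pail_in (a point): centre of the pail's inner floor (turns with the pail); 100 below the rim
- pail_handle (a point): middle of the pail's handle, a round steel bar 12 thick and 90 long lying along the stand's y, at (-120, 0, 230) while upright, behind the pail with 31 free between bar and pail wall; it swings with the pail on a radius of 126.5 about the pivot, over the top, to about (95, 0, 273) at 2.1 rad. From above it can be pinched (closing along the stand's x) and may turn between the fingers
- pin_head (a point): steel lock pin, upright; this point is the centre of its round head, on the pin's axis (z axis up along the pin). Head 20 diameter, 17 above and 17 below this point; under it a collar 24 diameter, 5 thick, whose underside is 22 below this point; below the collar a shank of 10 diameter, 36 long. At the start the shank goes through the ear of the pail into the bore and the collar rests on the ear
- bore (a point): middle of the top of the pail's ear at the start, where the pin's collar rests, at (0, 115, 240) (fixed to the stand); the hole is 13 wide and about 36 of shank is in it
- notch (a point): where the middle of the collar's underside rests when the pin is parked, at (-85, 115.5, 220): top of a steel plate 8 thick with a slot 15 wide along the stand's y, open towards +y (mouth at y = 143), closed end at y = 108. Two lips 3 high at the mouth (y from 133 to 143) keep the collar from sliding out, so the collar is brought in above 223 and lowered; the shank also fits in from straight above
- tub_in (a point): centre of the inner floor of the grey tub, at (50, 0, 17); inside 280 along x, 170 along y, walls to z = 87. It lies under and in front of the pail
- lump0_c (a point): lump of dry brown clay, about 36 x 30 x 29 (its x, y, z); this point is its centre. It lies on the bench at the start, or is absent (None)
- lump1_c (a point): lump of dry brown clay, about 40 x 32 x 31 (its x, y, z); this point is its centre. It lies on the bench at the start, or is absent (None)
- lump2_c (a point): lump of dry brown clay, about 33 x 30 x 31 (its x, y, z); this point is its centre. It lies on the bench at the start, or is absent (None)
- lump3_c (a point): lump of dry brown clay, about 38 x 34 x 27 (its x, y, z); this point is its centre. It lies on the bench at the start, or is absent (None)
- lump4_c (a point): lump of dry brown clay, about 34 x 28 x 33 (its x, y, z); this point is its centre. It lies on the bench at the start, or is absent (None)
- lump5_c (a point): lump of dry brown clay, about 42 x 30 x 29 (its x, y, z); this point is its centre. It lies on the bench at the start, or is absent (None)
- jar: closed glass jar with a steel lid, 52 diameter, 70 tall; origin at the centre of its underside; stands among the lumps, is to be left alone
- spool: turned wooden spool, 44 diameter, 44 tall; origin at the centre of its underside; stands among the lumps, is to be left alone
There are look-alikes about, which are no part of the job. Leave any pink look-alike of the part that bears lump1_c alone.

How it is judged:
By the outcome, as a careful person would: the job done as asked, in the order asked, and still so for the second after the job is handed in, with the robot touching nothing.
Of lump0, lump1, lump2, lump3, lump4, lump5 only 3 to 5 are there at a start; the rules pass over those that are not, and their reading is None.
At some moment in a run one of lump0, lump1, lump2, lump3, lump4, lump5 may be knocked a few centimetres aside while the robot is not near it.
It also fails if it takes over 210 s, if anything falls off the work surface, if the arm or the gripper's body presses on something with over 40 N, if the wrist force passes 120 N, or if a joint passes its speed limit or range.

## Working session

There is one attempt and no reset: what is moved stays moved. The work goes in short steps, Python scripts to look and compute and a shell command to move; the robot and the scene stay as the last step left them, time stands still between calls to the robot, and variables do not carry over. Pictures are saved under pics/ and viewed, and the job is handed in when it is done.

```bash
ls; mkdir -p pics; cat > h.py <<'E'
import numpy as np, cv2
from workcell import telemetry, viewer, workorder
def snap(n,tag):
    d=viewer.capture(n); im=d["pixels"][:,:,::-1].copy()
    cv2.imwrite(f"pics/{tag}.png",im)
    np.savez(f"pics/{tag}.npz",im=im,K=np.array(d["camera_matrix"]),E=np.array(d["extrinsics"]))
    return im,np.array(d["camera_matrix"]),np.array(d["extrinsics"])
def ray(uv,K,E,z):
    d=E[:3,:3]@np.linalg.inv(K)@np.array([uv[0],uv[1],1.]); o=E[:3,3]
    return o+d*(z-o[2])/d[2]
def proj(p,K,E):
    c=E[:3,:3].T@(np.array(p,float)-E[:3,3]); q=K@c; return q[:2]/q[2]
def load(tag):
    z=np.load(f"pics/{tag}.npz"); return z["im"],z["K"],z["E"]
E
python3 - <<'E'
from h import *
for n in("scene","top"):
    im,K,Em=snap(n,n+"0"); print(K,Em)
print(telemetry.observe())
E
```

```text
pics
[[484.82628332   0.         285.65502165]
 [  0.         484.82628332 209.69445689]
 [  0.           0.           1.        ]] [[ 9.77699728e-02  6.04637945e-01 -7.90477063e-01  1.25229027e+03]
 [ 9.95082900e-01 -4.67467512e-02  8.73198878e-02 -3.00331358e+01]
 [ 1.58446829e-02 -7.95127472e-01 -6.06235309e-01  7.48454011e+02]
 [ 0.00000000e+00  0.00000000e+00  0.00000000e+00  1.00000000e+00]]
[[466.42618738   0.         277.99044036]
 [  0.         466.42618738 212.02315441]
 [  0.           0.           1.        ]] [[ 3.89493786e-02 -9.75969938e-01  2.14395958e-01  3.47380494e+02]
 [-9.99223281e-01 -3.93260073e-02  2.50995870e-03  4.81614126e+01]
 [ 5.98169276e-03 -2.14327194e-01 -9.76743607e-01  1.09495189e+03]
 [ 0.00000000e+00  0.00000000e+00  0.00000000e+00  1.00000000e+00]]
{'time_s': 0.1, 'joints': array([-1.28301952e+00,  2.76525234e-01,  1.50596212e+00,  2.72401291e-05,
        1.36070879e+00, -1.20986996e-01]), 'qvel': array([ 3.73803105e-04, -1.40232314e-03, -2.90155518e-03, -1.31067556e-05,
       -1.79475417e-03,  1.98592204e-03]), 'joint_efforts': array([ 4.44922203e-03, -4.05445182e+01, -2.37779027e+01,  7.03717419e-02,
        2.99777405e-02, -5.58210502e-05]), 'tool_pos': array([ 228.4253569 , -527.16945904,  218.712644  ]), 'eef_rot': array([ 1.99697496,  0.41557359, -1.99719324]), 'wrist_force': array([ 0.48113792, -0.33193995, -0.61939742]), 'ft_torque': array([ 0.03099778,  0.03905375, -0.01438673]), 'opening': 0.999306946449423}
```

View pics/scene0.png

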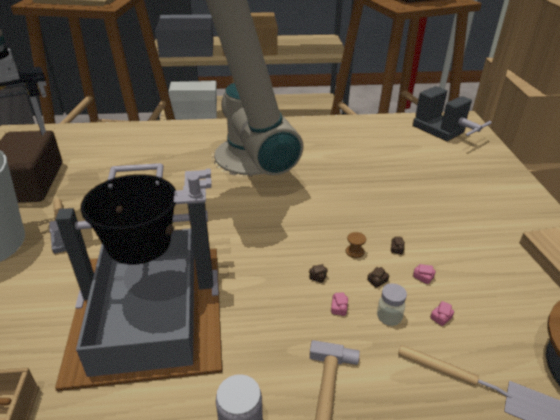

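View pics/top0.png

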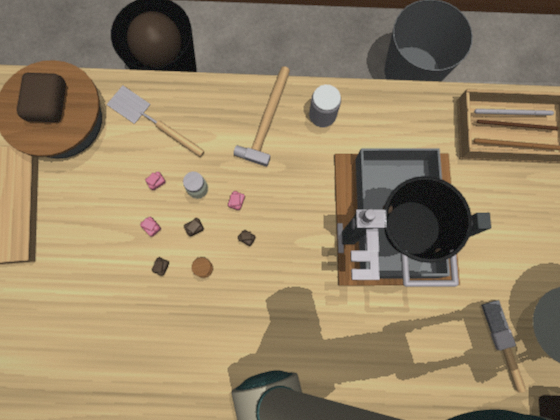

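```bash
python3 - <<'E'
from h import *
im,K,E=load("top0")
cv2.imwrite("pics/c1.png",cv2.resize(im[150:300,110:290],None,fx=4.4,fy=4,interpolation=2))
cv2.imwrite("pics/c2.png",cv2.resize(im[130:300,320:500],None,fx=4,fy=3.5,interpolation=2))
im2,K2,E2=load("scene0")
cv2.imwrite("pics/c3.png",cv2.resize(im2[215:335,290:470],None,fx=4,fy=4,interpolation=2))
hsv=cv2.cvtColor(im,cv2.COLOR_BGR2HSV)
for p in [(194,227),(247,238),(160,267),(202,267),(236,200)]: print(p,hsv[p[1],p[0]],ray(p,K,E,14))
E
```

```text
(194, 227) [ 14  62 123] [540.63187625 247.05035556  14.        ]
(247, 238) [16 77 96] [519.45913405 121.06854857  14.        ]
(160, 267) [12 79 94] [443.79414013 318.14669823  14.        ]
(202, 267) [ 14 135 149] [447.62582104 221.3204868   14.        ]
(236, 200) [171  94 204] [609.95193974 152.14519826  14.        ]
```

View pics/c1.png

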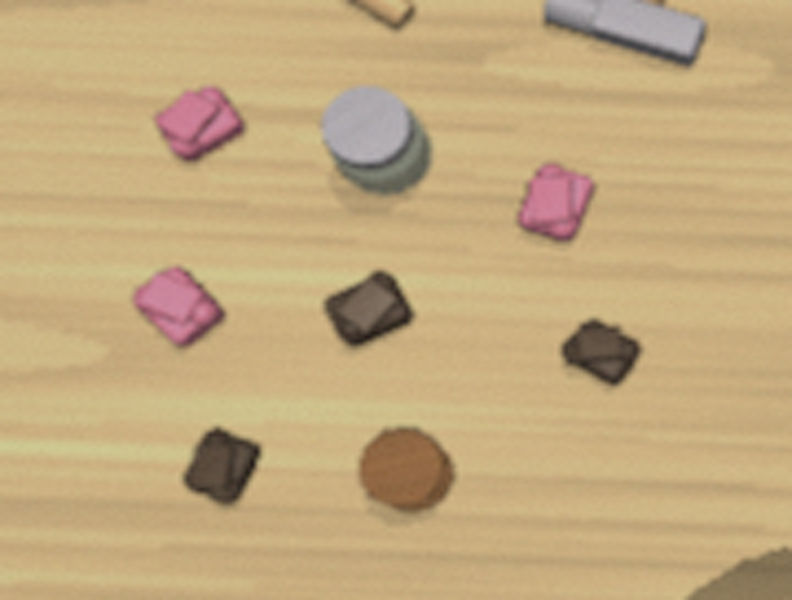

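View pics/c2.png

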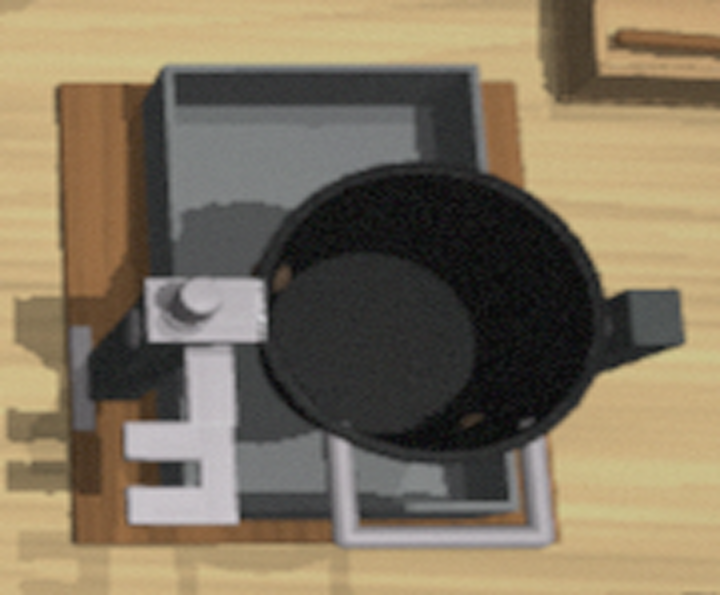

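View pics/c3.png

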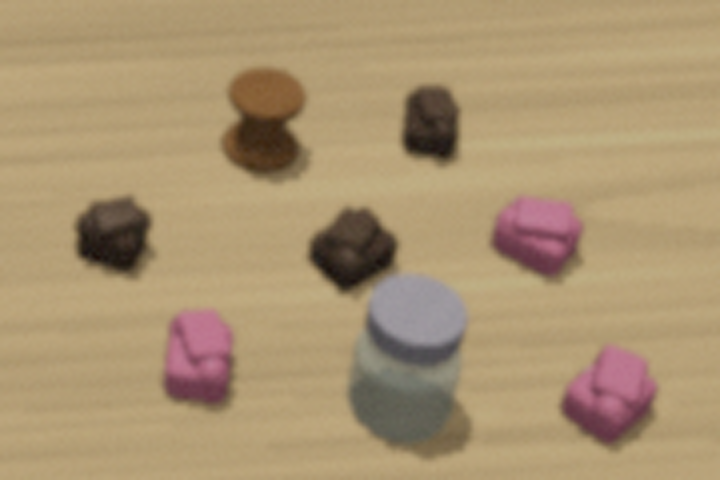

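```bash
python3 - <<'E'
from h import *
im,K,E=load("top0")
def c2(u,v): return (320+(u+.5)/4-.5,130+(v+.5)/3.5-.5)
r=ray(c2(430,311),K,E,240);p=ray(c2(201,297),K,E,279);h=ray(c2(444,535),K,E,230)
print("rim",r,"pin",p,"handle",h)
for a in [(57,85),(515,85),(560,543),(75,543)]: print(ray(c2(*a),K,E,12))
for t in [(165,67),(477,67)]: print("tub",ray(c2(*t),K,E,87))
print("notch", [ray(c2(*q),K,E,220) for q in [(203,457),(203,487),(125,457),(125,487),(125,422),(128,523)]])
print(np.degrees(np.arctan2(-(p-r)[0],(p-r)[1])),np.linalg.norm((p-r)[:2]),np.linalg.norm((h-r)[:2]))
im2,K2,E2=load("scene0")
for w in [r,p,h]: print(proj(w,K2,E2))
E
python3 - <<'E'
from h import *
im,K,E=load("scene0")
cv2.imwrite("pics/c4.png",cv2.resize(im[150:390,50:250],None,fx=4,fy=2.5,interpolation=2))
E
```

```text
rim [ 533.87821113 -229.4699748   240.        ] pin [ 528.57032213 -114.36246307  279.        ] handle [ 415.80325281 -235.60175839  230.        ]
[735.94583844 -79.9600423   12.        ]
[ 747.47191459 -360.41036284   12.        ]
[ 430.45367313 -373.84468276   12.        ]
[419.46286018 -94.51485325  12.        ]
tub [ 723.92988338 -132.55604131   87.        ]
tub [ 731.27100633 -310.86052802   87.        ]
notch [array([ 453.73321432, -126.76557966,  220.        ]), array([ 437.64828007, -126.70901227,  220.        ]), array([452.27889854, -90.09584984, 220.        ]), array([436.20369642, -90.18345314, 220.        ]), array([471.19441643, -89.99276798, 220.        ]), array([417.13460952, -91.68557062, 220.        ])]
2.640178317871172 115.22982661862386 118.23406680249369
[129.40264191 197.96760099]
[193.11543261 175.23245003]
[136.52009439 167.20281362]
```

View pics/c4.png

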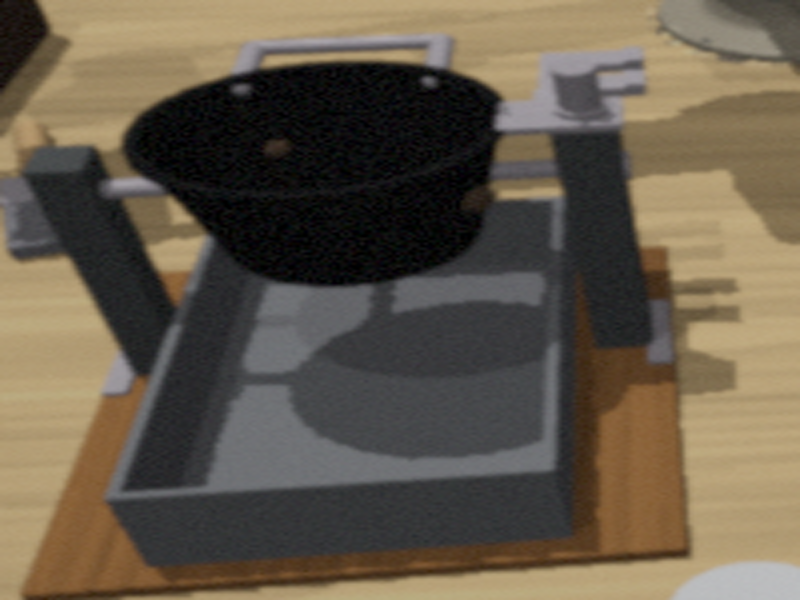

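```bash
cat >> h.py <<'E'
def lumps(tag="top0",win=(90,330,140,320),verbose=True):
    im,K,E=load(tag); u0,u1,v0,v1=win
    hsv=cv2.cvtColor(im,cv2.COLOR_BGR2HSV)
    m=((hsv[...,2]<150)&(hsv[...,1]<110)&~((hsv[...,0]>140))).astype(np.uint8)
    mm=np.zeros_like(m); mm[v0:v1,u0:u1]=m[v0:v1,u0:u1]
    mm=cv2.morphologyEx(mm,cv2.MORPH_OPEN,np.ones((3,3),np.uint8))
    cs,_=cv2.findContours(mm,cv2.RETR_EXTERNAL,cv2.CHAIN_APPROX_NONE)
    out=[]
    for c in cs:
        if cv2.contourArea(c)<60: continue
        w=np.array([ray(p[0],K,E,15)[:2] for p in c],np.float32)
        r=cv2.minAreaRect(w); b=cv2.boxPoints(r); e=b[1]-b[0]; e2=b[2]-b[1]
        if np.linalg.norm(e)>np.linalg.norm(e2): e,e2=e2,e
        M=cv2.moments(c); uv=(M["m10"]/M["m00"],M["m01"]/M["m00"])
        print("uv",np.round(uv,1),"xy",np.round(ray(uv,K,E,15)[:2],1),"size",np.round(r[1],0),"short-axis deg",round(np.degrees(np.arctan2(e[1],e[0])),0))
from scipy.spatial.transform import Rotation as Ro
S=np.array([534.2,-229.6]); YAW=0.0436
def st(x,y,z):
    c,s=np.cos(YAW),np.sin(YAW); return np.array([S[0]+c*x-s*y,S[1]+s*x+c*y,z])
def go(target,jawdeg=None):
    """print shift (m, tool axes) to target TCP and turn to tool-down w/ jaw axis at jawdeg"""
    o=telemetry.observe(); R=Ro.from_rotvec(o["eef_rot"]).as_matrix(); p=o["tool_pos"]
    print("t",round(o["time_s"],2),"tcp",np.round(p,1),"open",round(o["opening"]*94,1),"F",np.round(o["wrist_force"],1),"x",np.round(R[:,0],3),"jawdeg",round(np.degrees(np.arctan2(R[1,1],R[0,1])),1),"j6",round(o["joints"][5],2))
    if target is not None:
        print(" shift tool m",np.round(R.T@(np.array(target)-p)/1000,4))
    if jawdeg is not None:
        cur=np.degrees(np.arctan2(R[1,1],R[0,1])); d=(jawdeg-cur+90)%180-90
        a=np.radians(cur+d); y=np.array([np.cos(a),np.sin(a),0]);x=np.array([0,0,-1.])
        Rd=np.stack([x,y,np.cross(x,y)],1)
        print(" turn tool",np.round((Ro.from_matrix(R.T@Rd)).as_rotvec(),3),"deg about world z",round(d,1))
        print(" shift after that turn",np.round(Rd.T@(np.array(target)-p)/1000,4) if target is not None else "")
E
python3 - <<'E'
from h import *
lumps()
lumps("scene0",(300,420,225,290))
go([519,121,150],0)
E
```

```text
uv [291.6 304.6] xy [370.5  11.7] size [ 71. 113.] short-axis deg 2.0
uv [160.  266.3] xy [445.3 318. ] size [34. 39.] short-axis deg 68.0
uv [246.3 237.5] xy [520.4 122.6] size [39. 32.] short-axis deg -27.0
uv [193.5 227.1] xy [540.1 248.1] size [37. 41.] short-axis deg 30.0
uv [326.6 222.1] xy [564.6 -64.7] size [31. 12.] short-axis deg -89.0
uv [199.2 191.6] xy [626.7 241.2] size [32. 51.] short-axis deg 36.0
uv [378.2 275.7] xy [541.4 249.2] size [44. 58.] short-axis deg 75.0
uv [318.4 269.4] xy [512.2 125.2] size [39. 34.] short-axis deg -9.0
uv [397.3 243.8] xy [444.2 318.7] size [31. 66.] short-axis deg 73.0
t 0.1 tcp [ 228.4 -527.2  218.7] open 93.9 F [ 0.5 -0.3 -0.6] x [-0.     0.002 -1.   ] jawdeg -66.6 j6 -0.12
 shift tool m [ 0.0696 -0.4792 -0.5242]
 turn tool [-1.162e+00 -1.000e-03  1.000e-03] deg about world z 66.6
 shift after that turn [ 0.0687  0.2906 -0.6482]
```

```bash
python3 -m pendant '[[[-0.173,0,0],[-0.03,0,0],0.07],[[-0.173,0,0],[-0.03,0,0],0.07],[[-0.173,0,0],[-0.03,0,0],0.07],[[-0.173,0,0],[-0.03,0,0],0.07]]'; python3 -c "
from h import *
go([520,122,180],-27)"
```

```text
time_s: 0.6
tool_pos: [227.8, -525.1, 336.7]
eef_rot: [1.537, 0.977, -1.531]
wrist_force: [-0.1, -0.5, -0.7]
opening: 0.746
t 0.6 tcp [ 227.8 -525.1  336.7] open 70.1 F [-0.1 -0.5 -0.7] x [-0.004  0.013 -1.   ] jawdeg -25.6 j6 -0.84
 shift tool m [ 0.1639 -0.0152 -0.7082]
 turn tool [ 0.024 -0.01   0.009] deg about world z -1.4
 shift after that turn [ 0.1567 -0.0334 -0.7092]
```

```bash
python3 -m pendant '[[[0,-0.01,0.009],[0,0,-0.058],0.07],[[0,0,0],[0,-0.002,-0.058],0.07],[[0,0,0],[0,-0.002,-0.058],0.07],[[0,0,0],[0,-0.002,-0.058],0.07],[[0,0,0],[0,-0.002,-0.058],0.07],[[0,0,0],[0,-0.002,-0.058],0.07],[[0,0,0],[0,-0.002,-0.058],0.07],[[0,0,0],[0.02,-0.002,-0.058],0.07],[[0,0,0],[0.02,-0.002,-0.058],0.07],[[0,0,0],[0.02,0,-0.058],0.07],[[0,0,0],[0.02,0,-0.058],0.07],[[0,0,0],[0.02,0,-0.04],0.07]]'; python3 -c "
from h import *
go([520,123,120],-27)"
```

```text
time_s: 2.1
tool_pos: [514.5, 105.1, 234.0]
eef_rot: [1.536, 0.952, -1.53]
wrist_force: [0.3, -0.8, 0.3]
opening: 0.742
t 2.1 tcp [514.5 105.1 234. ] open 69.7 F [ 0.3 -0.8  0.3] x [ 0.006 -0.004 -1.   ] jawdeg -26.0 j6 0.53
 shift tool m [ 0.114  -0.0038 -0.0186]
 turn tool [ 0.018  0.001 -0.008] deg about world z -1.0
 shift after that turn [ 0.114  -0.0032 -0.0184]
```

```bash
python3 -m pendant '[[[0,0,0],[0.05,-0.004,-0.018],0.07],[[0,0,0],[0.05,0,0],0.07],[[0,0,0],[0.05,0,0],0.07]]'; python3 -c "
from h import *
go([519,123,18],-27)"
```

```text
time_s: 2.48
tool_pos: [523.2, 127.4, 81.1]
eef_rot: [1.537, 0.953, -1.52]
wrist_force: [0.7, 0.0, -1.0]
opening: 0.744
t 2.48 tcp [523.2 127.4  81.1] open 69.9 F [ 0.7  0.  -1. ] x [ 0.013 -0.003 -1.   ] jawdeg -25.6 j6 0.56
 shift tool m [ 0.063  -0.0027  0.006 ]
 turn tool [ 0.024 -0.003 -0.013] deg about world z -1.4
 shift after that turn [ 0.0631 -0.0018  0.0058]
```

```bash
python3 -m pendant '[[[0,0,-0.013],[0.035,-0.002,0.006],0.07],[[0,0,0],[0.027,0,0],0.07],[[0,0,0],[0,0,0],0.0],[[0,0,0],[0,0,0],0.0],[[0,0,0],[0,0,0],0.0],[[0,0,0],[0,0,0],0.0]]'; python3 -c "
from h import *
go([519,123,230],-27)"
```

```text
time_s: 3.22
tool_pos: [519.0, 122.7, 14.3]
eef_rot: [1.531, 0.966, -1.53]
wrist_force: [-0.3, 0.1, 0.6]
opening: 0.357
t 3.23 tcp [519.  122.7  14.3] open 33.5 F [-0.3  0.1  0.6] x [-0.001  0.002 -1.   ] jawdeg -25.6 j6 0.54
 shift tool m [-0.2157 -0.0005 -0.0006]
 turn tool [ 0.025 -0.001  0.002] deg about world z -1.4
 shift after that turn [-2.157e-01 -2.000e-04 -2.000e-04]
```

```bash
python3 -m pendant '[[[0,0,0],[-0.04,0,0],0.0],[[0,0,0],[-0.06,0,0],0.0],[[0,0,0],[-0.06,0,0],0.0],[[-0.165,0,0],[-0.06,0,0],0.0],[[-0.165,0,0],[-0.06,0,0],0.0],[[-0.165,0,0],[-0.03,0,0],0.0]]'; python3 -c "
from h import *
snap('top','top1')
go(st(0,0,320),2.5)"
```

```text
time_s: 3.98
tool_pos: [514.1, 122.3, 328.2]
eef_rot: [1.154, 1.255, -1.174]
wrist_force: [0.4, -0.6, -1.2]
opening: 0.305
t 4.03 tcp [515.5 122.4 331.2] open 28.2 F [ 0.2 -0.6  2.7] x [-0.014  0.002 -1.   ] jawdeg 3.9 j6 0.03
 shift tool m [ 0.01   -0.0051  0.3525]
 turn tool [ 0.024 -0.003  0.014] deg about world z -1.4
 shift after that turn [0.0112 0.0034 0.3525]
```

View pics/top1.png

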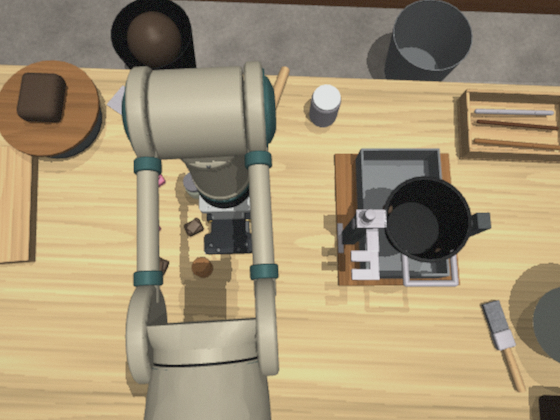

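```bash
python3 -c "
from h import *
im,K,E=snap('scene','scene1')
cv2.imwrite('pics/c5.png',cv2.resize(im[60:320,180:460],None,fx=2.8,fy=2.3))"
```

```text
(no output)
```

View pics/c5.png

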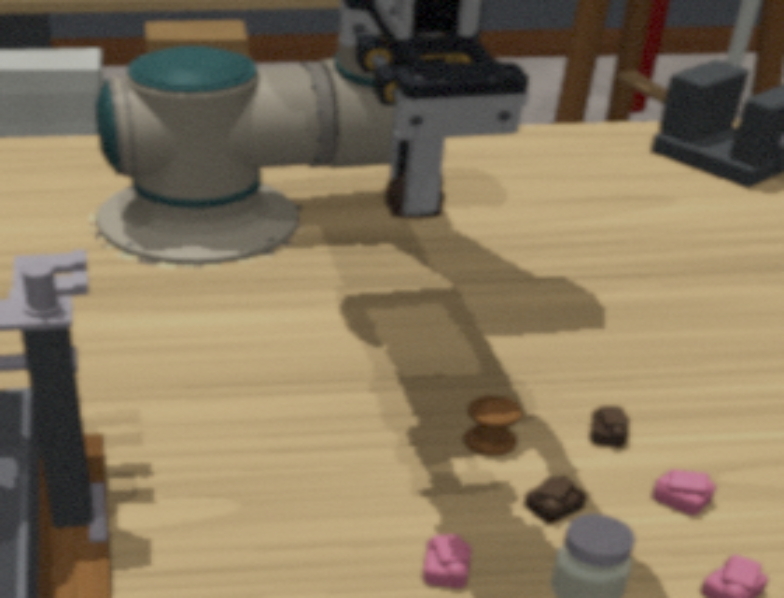

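The lump is gone from its place and shows brown between the fingers at about (400,190) in the crop, so I'll carry it over.

```bash
python3 -m pendant '[[[0,0,0.01],[0,0.0,0.055],0.0],[[0,0,0],[0,0.0,0.055],0.0],[[0,0,0],[0,0.0,0.055],0.0],[[0,0,0],[0,0.0,0.055],0.0],[[0,0,0],[0,0.0,0.055],0.0],[[0,0,0],[0,0.0,0.055],0.0],[[0,0,0],[0,0.0,0.04],0.0]]'; python3 -c "
from h import *
go(st(0,0,188),2.5)"
```

```text
time_s: 4.95
tool_pos: [527.5, -251.2, 307.2]
eef_rot: [1.174, 1.265, -1.194]
wrist_force: [0.2, -1.0, -1.9]
opening: 0.303
t 4.95 tcp [ 527.5 -251.2  307.2] open 28.5 F [ 0.2 -1.  -1.9] x [-0.033  0.016 -0.999] jawdeg 2.5 j6 -0.6
 shift tool m [ 0.1192  0.0115 -0.0192]
 turn tool [-0.001 -0.017  0.032] deg about world z 0.0
 shift after that turn [ 0.1192  0.0077 -0.0212]
```

```bash
python3 -m pendant '[[[0,-0.017,0.032],[0,0.008,-0.021],0.0],[[0,0,0],[0,0,0],0.0]]'; python3 -c "
from h import *
go(st(0,0,188),2.5)"
```

```text
time_s: 5.2
tool_pos: [532.3, -232.6, 300.2]
eef_rot: [1.185, 1.234, -1.191]
wrist_force: [0.1, -0.7, -0.6]
opening: 0.306
t 5.2 tcp [ 532.3 -232.6  300.2] open 28.7 F [ 0.1 -0.7 -0.6] x [-0.01   0.005 -1.   ] jawdeg 1.8 j6 -0.56
 shift tool m [ 0.1122  0.0031 -0.0024]
 turn tool [-0.013 -0.005  0.01 ] deg about world z 0.7
 shift after that turn [ 0.1122  0.002  -0.0029]
```

```bash
python3 -m pendant '[[[0,0,0.01],[0.04,0.003,-0.003],0.0],[[0,0,0],[0.04,0,0],0.0],[[0,0,0],[0.03,0,0],0.0],[[0,0,0],[0,0,0],0.0],[[0,0,0],[0,0,0],0.05],[[0,0,0],[0,0,0],0.05],[[0,0,0],[0,0,0],0.05],[[0,0,0],[-0.04,0,0],0.05],[[0,0,0],[-0.05,0,0],0.05],[[0,0,0],[-0.05,0,0],0.05]]'; python3 -c "
from h import *
im,K,E=snap('top','top2')
go([540,247,300],30)"
```

```text
time_s: 6.45
tool_pos: [532.5, -229.0, 326.4]
eef_rot: [1.191, 1.233, -1.195]
wrist_force: [0.8, 0.1, 0.9]
opening: 0.534
t 6.5 tcp [ 535.2 -230.5  334.2] open 50.2 F [ 2.  -1.7  4.9] x [ 0.002 -0.    -1.   ] jawdeg 1.4 j6 -0.55
 shift tool m [ 0.0341  0.0166 -0.4773]
 turn tool [-0.499  0.001 -0.002] deg about world z 28.6
 shift after that turn [ 0.0342  0.243  -0.4112]
```

View pics/top2.png

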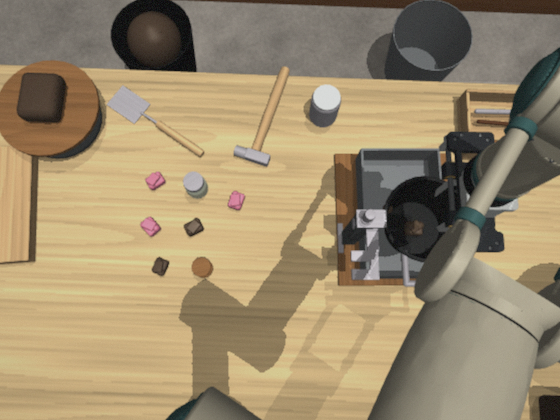

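```bash
python3 -m pendant '[[[0,0,0],[0,0.002,-0.05],0.07],[[0,0,0],[0,0.002,-0.058],0.07],[[0,0,0],[0,0.002,-0.058],0.07],[[0,0,0],[0,0.002,-0.058],0.07],[[0,0,0],[0,0.002,-0.058],0.07],[[0,0,0],[0,0.002,-0.058],0.07],[[0,0,0],[0.0,0.002,-0.058],0.07],[[-0.165,0,0],[0.03,0.002,-0.04],0.07],[[-0.165,0,0],[0.05,0,0],0.07],[[-0.165,0,0],[0.05,0,0],0.07],[[0,0,0],[0.04,0,0],0.07],[[0,0,0],[0.0,0,0],0.07]]'; python3 -c "
from h import *
lumps('top2',(130,260,200,290))
go([540,247.5,17],30)"
```

```text
time_s: 8.0
tool_pos: [552.8, 221.2, 172.0]
eef_rot: [0.818, 1.383, -0.789]
wrist_force: [0.6, -0.5, -0.1]
opening: 0.74
uv [204.8 285.5] xy [405.6 211.6] size [23. 55.] short-axis deg 2.0
uv [160.  266.2] xy [445.6 318. ] size [34. 38.] short-axis deg 68.0
uv [193.4 227.2] xy [540.  248.3] size [36. 41.] short-axis deg 30.0
t 8.0 tcp [552.8 221.2 172. ] open 69.6 F [ 0.6 -0.5 -0.1] x [ 0.037 -0.001 -0.999] jawdeg 30.6 j6 -0.26
 shift tool m [ 0.1544 -0.0025 -0.0321]
 turn tool [ 0.011  0.019 -0.031] deg about world z -0.6
 shift after that turn [ 0.155   0.002  -0.0291]
```

```bash
python3 -m pendant '[[[0,0.019,-0.031],[0.04,0.002,-0.029],0.07],[[0,0,0],[0.045,0,0],0.07],[[0,0,0],[0.03,0,0],0.07],[[0,0,0],[0,0,0],0.07]]'; python3 -c "
from h import *
go([540,247.5,17],30)"
```

```text
time_s: 8.5
tool_pos: [550.2, 250.5, 64.6]
eef_rot: [0.819, 1.401, -0.795]
wrist_force: [0.9, -0.3, -0.2]
opening: 0.745
t 8.5 tcp [550.2 250.5  64.6] open 70.0 F [ 0.9 -0.3 -0.2] x [ 0.019  0.006 -1.   ] jawdeg 30.5 j6 -0.22
 shift tool m [ 0.0474 -0.0113 -0.0028]
 turn tool [ 0.009  0.004 -0.019] deg about world z -0.5
 shift after that turn [ 0.0476 -0.0104 -0.0025]
```

```bash
python3 -m pendant '[[[0,0.004,-0.019],[0.025,-0.01,-0.002],0.07],[[0,0,0],[0.02,0,0],0.07],[[0,0,0],[0,0,0],0.07]]'; python3 -c "
from h import *
go([540,247.5,17],30)"
```

```text
time_s: 8.88
tool_pos: [544.5, 248.0, 22.7]
eef_rot: [0.813, 1.409, -0.804]
wrist_force: [-0.4, -0.0, 0.4]
opening: 0.748
t 8.88 tcp [544.5 248.   22.7] open 70.3 F [-0.4 -0.   0.4] x [ 0.008  0.002 -1.   ] jawdeg 30.5 j6 -0.22
 shift tool m [ 0.0057 -0.0042 -0.0019]
 turn tool [ 0.008  0.002 -0.008] deg about world z -0.5
 shift after that turn [ 0.0057 -0.0042 -0.0018]
```

Now I'll close on the lump and lift it, turning the jaw back towards 2.5° (+28 → -28° turn).

```bash
python3 -m pendant '[[[0,0,-0.008],[0.005,-0.004,-0.002],0.07],[[0,0,0],[0,0,0],0.0],[[0,0,0],[0,0,0],0.0],[[0,0,0],[0,0,0],0.0],[[0,0,0],[0,0,0],0.0],[[0,0,0],[-0.04,0,0],0.0],[[0,0,0],[-0.06,0,0],0.0],[[0,0,0],[-0.06,0,0],0.0],[[0.165,0,0],[-0.06,0,0],0.0],[[0.165,0,0],[-0.06,0,0],0.0],[[0.165,0,0],[-0.03,0,0],0.0]]'; python3 -c "
from h import *
go(st(0,0,320),2.5)"
```

```text
time_s: 10.25
tool_pos: [538.2, 247.8, 335.9]
eef_rot: [1.19, 1.219, -1.198]
wrist_force: [1.4, 1.0, -2.0]
opening: 0.343
t 10.25 tcp [538.2 247.8 335.9] open 32.2 F [ 1.4  1.  -2. ] x [-0.003 -0.003 -1.   ] jawdeg 1.2 j6 0.29
 shift tool m [ 0.0175 -0.0138  0.4771]
 turn tool [-0.023  0.003  0.003] deg about world z 1.3
 shift after that turn [ 0.0159 -0.0248  0.4768]
```

```bash
python3 -m pendant '[[[0,0,0],[0,-0.001,0.055],0.0],[[0,0,0],[0,-0.001,0.058],0.0],[[0,0,0],[0,-0.001,0.058],0.0],[[0,0,0],[0,-0.001,0.058],0.0],[[0,0,0],[0,-0.001,0.058],0.0],[[0,0,0],[0,-0.001,0.058],0.0],[[0,0,0],[0,-0.001,0.058],0.0],[[0,0,0],[0,-0.001,0.04],0.0],[[0,0,0],[0,0,0.02],0.0],[[0,0,0],[0,0,0],0.0]]'; python3 -c "
from h import *
go(st(0,0,188),2.5)"
```

```text
time_s: 11.5
tool_pos: [541.0, -227.0, 338.4]
eef_rot: [1.195, 1.218, -1.189]
wrist_force: [-0.2, 0.3, -1.2]
opening: 0.338
t 11.5 tcp [ 541.  -227.   338.4] open 31.8 F [-0.2  0.3 -1.2] x [ 0.004  0.001 -1.   ] jawdeg 1.3 j6 -0.54
 shift tool m [ 0.1503 -0.0074  0.0025]
 turn tool [-0.021 -0.001 -0.004] deg about world z 1.2
 shift after that turn [ 0.1504 -0.0069  0.0023]
```

```bash
python3 -m pendant '[[[0,0,0],[0.04,0.005,0.002],0.0],[[0,0,0],[0.05,0,0],0.0],[[0,0,0],[0.045,0,0],0.0],[[0,0,0],[0,0,0],0.0],[[0,0,0],[0,0,0],0.05],[[0,0,0],[0,0,0],0.05],[[0,0,0],[0,0,0],0.05],[[0,0,0],[-0.04,0,0],0.05],[[0,0,0],[-0.05,0,0],0.05],[[0,0,0],[-0.05,0,0],0.05]]'; python3 -c "
from h import *
im,K,E=snap('top','top3')
cv2.imwrite('pics/c6.png',cv2.resize(im[120:300,120:500],None,fx=2,fy=2.5))
lumps('top3',(130,260,200,290))
go([445,318,300],68)"
```

```text
time_s: 12.75
tool_pos: [548.4, -220.0, 351.5]
eef_rot: [1.194, 1.214, -1.175]
wrist_force: [0.8, 0.3, -0.7]
opening: 0.531
uv [202.3 285.9] xy [404.6 217.2] size [20. 48.] short-axis deg 2.0
uv [160.  266.2] xy [445.5 318. ] size [34. 38.] short-axis deg 68.0
t 12.8 tcp [ 550.8 -221.4  359.4] open 50.0 F [ 1.9 -0.5  4.1] x [ 0.026 -0.005 -1.   ] jawdeg 1.8 j6 -0.54
 shift tool m [ 0.0539 -0.0903 -0.5427]
 turn tool [-1.155  0.02  -0.02 ] deg about world z 66.2
 shift after that turn [ 0.0594  0.4605 -0.3001]
```

View pics/c6.png

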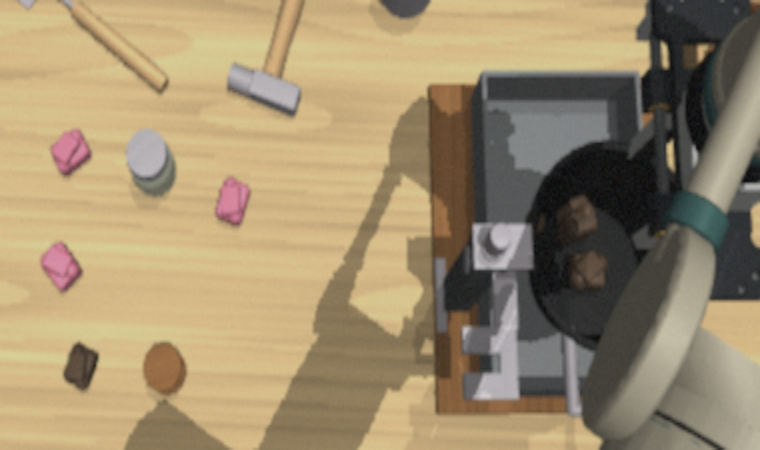

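```bash
python3 -m pendant '[[[0,0.02,-0.02],[0,-0.005,-0.05],0.07],[[0,0,0],[0,-0.01,-0.06],0.07],[[0,0,0],[0,-0.01,-0.06],0.07],[[0,0,0],[0,-0.01,-0.06],0.07],[[0,0,0],[0,-0.01,-0.06],0.07],[[0,0,0],[0,-0.01,-0.06],0.07],[[0,0,0],[0.0,-0.01,-0.06],0.07],[[0,0,0],[0.0,-0.01,-0.06],0.07],[[0,0,0],[0,-0.01,-0.05],0.07],[[-0.165,0,0],[0.03,-0.01,-0.01],0.07],[[-0.165,0,0],[0.03,0,0],0.07],[[-0.165,0,0],[0.03,0,0],0.07]]'; python3 -m pendant '[[[-0.165,0,0],[0.03,0,0],0.07],[[-0.165,0,0],[0.03,0,0],0.07],[[-0.165,0,0],[0.03,0,0],0.07],[[-0.165,0,0],[0.0,0,0],0.07],[[0,0,0],[0.0,0,0],0.07]]';python3 -c "
from h import *
go([445,318,17],68)"
```

```text
time_s: 14.3
tool_pos: [447.0, 323.2, 287.4]
eef_rot: [0.834, 1.388, -0.768]
wrist_force: [-0.4, -0.2, -1.4]
opening: 0.744
time_s: 14.92
tool_pos: [451.9, 325.5, 196.9]
eef_rot: [0.3, 1.509, -0.25]
wrist_force: [0.4, 0.9, 1.4]
opening: 0.742
t 14.93 tcp [451.9 325.5 196.9] open 69.8 F [0.4 0.9 1.4] x [ 0.049  0.024 -0.999] jawdeg 69.8 j6 -0.72
 shift tool m [ 0.1791 -0.0165 -0.0107]
 turn tool [ 0.031  0.037 -0.04 ] deg about world z -1.8
 shift after that turn [ 0.1799 -0.0096 -0.0036]
```

```bash
python3 -m pendant '[[[0.03,0.037,-0.04],[0.04,-0.009,-0.003],0.07],[[0,0,0],[0.05,0,0],0.07],[[0,0,0],[0.04,0,0],0.07],[[0,0,0],[0,0,0],0.07]]'; python3 -c "
from h import *
go([445,318,17],68)"
```

```text
time_s: 15.42
tool_pos: [452.8, 321.2, 68.7]
eef_rot: [0.316, 1.539, -0.305]
wrist_force: [-0.5, -0.4, -0.1]
opening: 0.748
t 15.43 tcp [452.8 321.2  68.7] open 70.3 F [-0.5 -0.4 -0.1] x [ 0.01   0.005 -1.   ] jawdeg 67.3 j6 -0.68
 shift tool m [ 0.0516 -0.0065 -0.0063]
 turn tool [-0.012  0.007 -0.009] deg about world z 0.7
 shift after that turn [ 0.0517 -0.0059 -0.006 ]
```

```bash
python3 -m pendant '[[[0,0.007,-0.009],[0.025,-0.006,-0.006],0.07],[[0,0,0],[0.022,0,0],0.07],[[0,0,0],[0,0,0],0.07]]'; python3 -c "
from h import *
go([445,318,17],68)"
```

```text
time_s: 15.8
tool_pos: [450.6, 321.0, 27.4]
eef_rot: [0.32, 1.538, -0.308]
wrist_force: [-0.8, 0.2, 0.2]
opening: 0.745
t 15.8 tcp [450.6 321.   27.4] open 70.0 F [-0.8  0.2  0.2] x [ 0.011  0.006 -1.   ] jawdeg 67.0 j6 -0.68
 shift tool m [ 0.0104 -0.005  -0.004 ]
 turn tool [-0.017  0.008 -0.009] deg about world z 1.0
 shift after that turn [ 0.0104 -0.0049 -0.004 ]
```

```bash
python3 -m pendant '[[[0,0.008,-0.009],[0.01,-0.005,-0.004],0.07],[[0,0,0],[0,0,0],0.07],[[0,0,0],[0,0,0],0.0],[[0,0,0],[0,0,0],0.0],[[0,0,0],[0,0,0],0.0],[[0,0,0],[0,0,0],0.0],[[0,0,0],[-0.04,0,0],0.0],[[0,0,0],[-0.06,0,0],0.0],[[0,0,0],[-0.06,0,0],0.0],[[0.165,0,0],[-0.06,0,0],0.0],[[0.165,0,0],[-0.06,0,0],0.0],[[0.165,0,0],[-0.03,0,0],0.0]]'; python3 -m pendant '[[[0.165,0,0],[0,0,0],0.0],[[0.165,0,0],[0,0,0],0.0],[[0.165,0,0],[0,0,0],0.0],[[0.165,0,0],[0,0,0],0.0],[[0,0,0],[0,0,0],0.0]]'; python3 -c "
from h import *
im,K,E=snap('scene','scene2')
cv2.imwrite('pics/c7.png',im)
go(st(0,0,330),2.5)"
```

```text
time_s: 17.3
tool_pos: [444.0, 317.4, 337.3]
eef_rot: [0.713, 1.451, -0.713]
wrist_force: [-0.6, -0.1, -1.2]
opening: 0.313
time_s: 17.92
tool_pos: [444.3, 317.5, 340.4]
eef_rot: [1.23, 1.197, -1.223]
wrist_force: [-0.5, 0.3, -0.5]
opening: 0.313
t 17.98 tcp [444.3 317.5 340.4] open 29.4 F [ 0.5  0.4 -0.6] x [ 0.004  0.002 -1.   ] jawdeg -1.3 j6 0.52
 shift tool m [0.0094 0.1025 0.545 ]
 turn tool [-0.067 -0.002 -0.004] deg about world z 3.8
 shift after that turn [0.0104 0.066  0.5505]
```

View pics/c7.png

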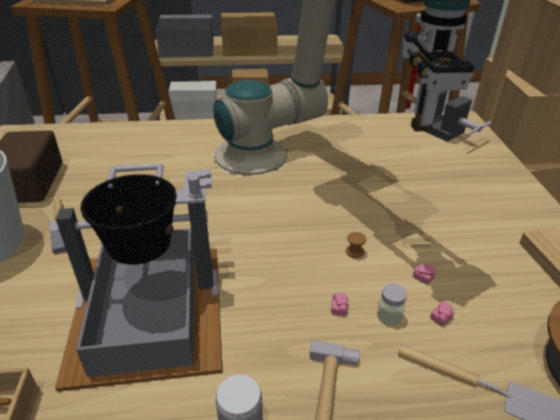

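```bash
python3 -m pendant '[[[-0.067,0,0],[0,0,0.05],0.0],[[0,0,0],[0,0.007,0.06],0.0],[[0,0,0],[0,0.007,0.06],0.0],[[0,0,0],[0,0.007,0.06],0.0],[[0,0,0],[0,0.007,0.06],0.0],[[0,0,0],[0,0.007,0.06],0.0],[[0,0,0],[0,0.007,0.06],0.0],[[0,0,0],[0,0.007,0.06],0.0],[[0,0,0],[0,0.007,0.055],0.0],[[0,0,0],[0,0.007,0.03],0.0],[[0,0,0],[0,0,0],0.0],[[0,0,0],[0,0,0],0.0]]'; python3 -c "
from h import *
im,K,E=load('top3')
for q in [(413,228),(408,206)]: print(ray(q,K,E,160))
go(st(0,-12,195),2.5)"
```

```text
time_s: 19.48
tool_pos: [539.7, -248.4, 335.7]
eef_rot: [1.155, 1.248, -1.145]
wrist_force: [0.4, -0.9, -1.4]
opening: 0.312
[ 530.34374464 -226.0060166   160.        ]
[ 576.09756868 -216.75491475  160.        ]
t 19.48 tcp [ 539.7 -248.4  335.7] open 29.3 F [ 0.4 -0.9 -1.4] x [ 0.003  0.006 -1.   ] jawdeg 4.6 j6 -0.63
 shift tool m [ 0.1408 -0.0049 -0.0064]
 turn tool [ 0.037 -0.005 -0.003] deg about world z -2.1
 shift after that turn [ 0.1407 -0.0047 -0.007 ]
```

```bash
python3 -m pendant '[[[0.03,0,0],[0.04,-0.01,0],0.0],[[0,0,0],[0.05,0,0],0.0],[[0,0,0],[0.035,0,0],0.0],[[0,0,0],[0,0,0],0.0],[[0,0,0],[0,0,0],0.05],[[0,0,0],[0,0,0],0.05],[[0,0,0],[0,0,0],0.05],[[0,0,0],[-0.04,0,0],0.05],[[0,0,0],[-0.05,0,0],0.05],[[0,0,0],[-0.05,0,0],0.05]]'; python3 -c "
from h import *
go(st(0,115,330),2.5)"
```

```text
time_s: 20.72
tool_pos: [529.3, -241.8, 357.9]
eef_rot: [1.171, 1.232, -1.154]
wrist_force: [1.1, 0.1, -0.1]
opening: 0.532
t 20.73 tcp [ 529.3 -241.8  357.9] open 50.0 F [ 1.1  0.1 -0.1] x [ 0.011  0.003 -1.   ] jawdeg 3.6 j6 -0.61
 shift tool m [ 0.0283  0.0075 -0.1268]
 turn tool [ 0.019 -0.003 -0.011] deg about world z -1.1
 shift after that turn [ 0.0279  0.0054 -0.127 ]
```

```bash
python3 -m pendant '[[[0.02,0,0],[0,0.003,-0.05],0.05],[[0,0,0],[0,0,-0.05],0.05],[[0,0,0],[0,0,-0.02],0.05],[[0,0,0],[0,0,0],0.05]]'; python3 -c "
from h import *
im,K,E=snap('top','top4')
cv2.imwrite('pics/c8.png',cv2.resize(im[100:320,300:520],None,fx=3,fy=2.7))
go(st(0,115,263),2.5)"
```

```text
time_s: 21.22
tool_pos: [529.4, -122.0, 366.7]
eef_rot: [1.189, 1.204, -1.164]
wrist_force: [-1.2, 0.1, -0.2]
opening: 0.534
t 21.27 tcp [ 529.5 -122.8  366.6] open 49.8 F [-0.4  0.7 -0.2] x [ 0.027 -0.005 -1.   ] jawdeg 2.2 j6 -0.4
 shift tool m [ 0.1035 -0.0027 -0.0087]
 turn tool [-0.006  0.006 -0.026] deg about world z 0.3
 shift after that turn [ 1.036e-01  1.000e-04 -8.100e-03]
```

View pics/c8.png

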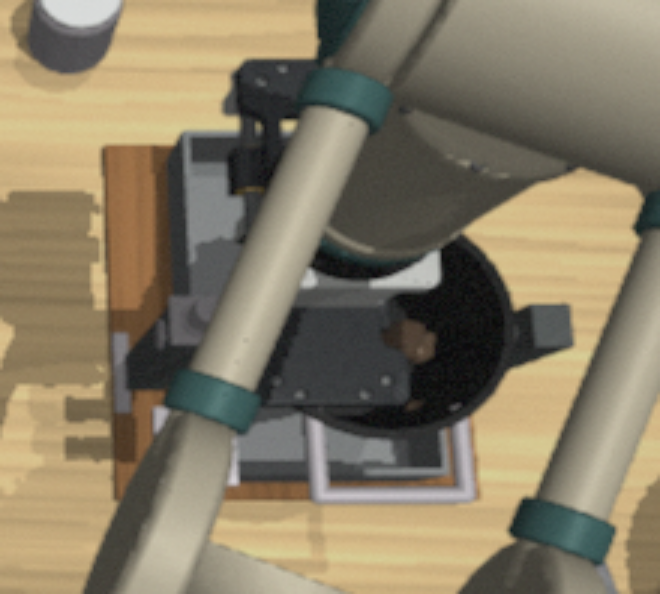

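```bash
python3 -m pendant '[[[0,0.006,-0.026],[0.03,0,-0.008],0.05],[[0,0,0],[0.02,0,0],0.05],[[0,0,0],[0,0,0],0.05]]'; python3 -c "
from h import *
go(st(0,115,263),2.5)"
```

```text
time_s: 21.65
tool_pos: [531.0, -119.9, 315.0]
eef_rot: [1.182, 1.222, -1.186]
wrist_force: [-1.0, 0.0, 0.3]
opening: 0.531
t 21.65 tcp [ 531.  -119.9  315. ] open 49.9 F [-1.   0.   0.3] x [-0.    -0.004 -1.   ] jawdeg 1.9 j6 -0.38
 shift tool m [ 0.052  -0.0016 -0.0054]
 turn tool [-0.01   0.004  0.   ] deg about world z 0.6
 shift after that turn [ 0.052  -0.0015 -0.0053]
```

```bash
python3 -m pendant '[[[0,0.004,0],[0,-0.002,-0.008],0.05],[[0,0,0],[0,0,0],0.05],[[0,0,0],[0.025,0,0],0.05],[[0,0,0],[0.0,0,0],0.05]]'; python3 -c "
from h import *
im,K,E=snap('scene','scene3')
cv2.imwrite('pics/c9.png',cv2.resize(im[100:260,100:300],None,fx=4,fy=3.7))
go(st(0,115,263),2.5)"
```

```text
time_s: 22.15
tool_pos: [530.3, -114.0, 292.6]
eef_rot: [1.187, 1.219, -1.184]
wrist_force: [-1.1, -0.0, -0.2]
opening: 0.535
t 22.2 tcp [ 531.2 -114.3  294.1] open 50.0 F [ 0.3 -0.5  0.8] x [ 0.008 -0.003 -1.   ] jawdeg 1.8 j6 -0.37
 shift tool m [ 0.0311 -0.0023  0.0002]
 turn tool [-0.012  0.003 -0.008] deg about world z 0.7
 shift after that turn [ 0.0311 -0.002   0.0003]
```

View pics/c9.png

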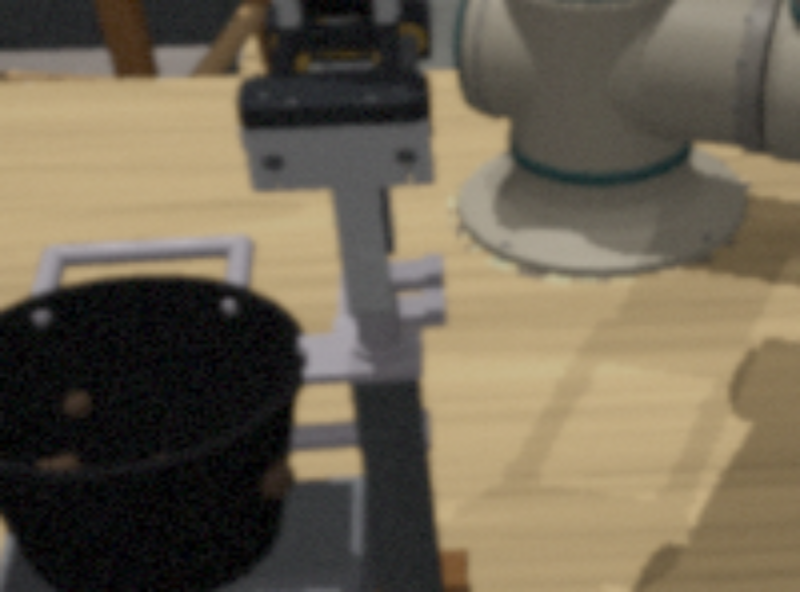

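```bash
python3 -m pendant '[[[0,0.003,-0.008],[0.02,-0.002,0.0],0.05],[[0,0,0],[0.009,0,0],0.05],[[0,0,0],[0.0,0,0],0.05]]'; python3 -c "
from h import *
go(st(0,115,263),2.5)"
```

```text
time_s: 22.58
tool_pos: [530.2, -114.8, 265.0]
eef_rot: [1.186, 1.221, -1.185]
wrist_force: [0.1, -0.2, 0.6]
opening: 0.533
t 22.57 tcp [ 530.2 -114.8  265. ] open 50.1 F [ 0.1 -0.2  0.6] x [ 0.002 -0.001 -1.   ] jawdeg 1.8 j6 -0.37
 shift tool m [ 0.002  -0.001  -0.0002]
 turn tool [-0.012  0.001 -0.002] deg about world z 0.7
 shift after that turn [ 0.002  -0.001  -0.0002]
```

```bash
python3 -m pendant '[[[-0.012,0,0],[0.002,-0.001,0],0.05],[[0,0,0],[0,0,0],0.0],[[0,0,0],[0,0,0],0.0],[[0,0,0],[0,0,0],0.0],[[0,0,0],[0,0,0],0.0],[[0,0,0],[0,0,0],0.0]]'; python3 -c "
from h import *
go(st(0,115,310),2.5)"
```

```text
time_s: 23.32
tool_pos: [529.7, -115.0, 263.8]
eef_rot: [1.177, 1.226, -1.175]
wrist_force: [-0.0, -0.8, -0.9]
opening: 0.209
t 23.32 tcp [ 529.7 -115.   263.8] open 19.6 F [-0.  -0.8 -0.9] x [ 0.004 -0.002 -1.   ] jawdeg 2.5 j6 -0.39
 shift tool m [-0.0462 -0.0003 -0.0002]
 turn tool [ 0.001  0.002 -0.004] deg about world z -0.0
 shift after that turn [-0.0462 -0.0005 -0.0003]
```

```bash
python3 -m pendant '[[[0,0,0],[-0.01,0,0],0.0],[[0,0,0],[-0.01,0,0],0.0],[[0,0,0],[-0.01,0,0],0.0],[[0,0,0],[-0.01,0,0],0.0],[[0,0,0],[-0.01,0,0],0.0],[[0,0,0],[-0.01,0,0],0.0],[[0,0,0],[0,0,0],0.0]]'; python3 -c "
from h import *
go(st(-85,115.5,320),2.5)"
```

```text
time_s: 24.2
tool_pos: [529.8, -115.1, 329.2]
eef_rot: [1.177, 1.223, -1.173]
wrist_force: [1.1, 0.4, -1.0]
opening: 0.207
t 24.2 tcp [ 529.8 -115.1  329.2] open 19.4 F [ 1.1  0.4 -1. ] x [ 0.006 -0.003 -1.   ] jawdeg 2.5 j6 -0.39
 shift tool m [ 0.0087 -0.0856 -0.001 ]
 turn tool [ 0.001  0.003 -0.006] deg about world z -0.0
 shift after that turn [ 0.0092 -0.0856 -0.0009]
```

```bash
python3 -m pendant '[[[0,0.003,-0.006],[0,-0.03,0],0.0],[[0,0,0],[0,-0.03,0],0.0],[[0,0,0],[0,-0.02,0],0.0],[[0,0,0],[0,0,0],0.0],[[0,0,0],[0,0,0],0.0]]'; python3 -c "
from h import *
im,K,E=snap('scene','scene4')
cv2.imwrite('pics/c10.png',cv2.resize(im[80:260,100:300],None,fx=4,fy=3.3))
go([445,-117,285],2.5)"
```

```text
time_s: 24.82
tool_pos: [448.4, -118.7, 327.8]
eef_rot: [1.177, 1.231, -1.177]
wrist_force: [0.6, 0.5, -1.2]
opening: 0.206
t 24.88 tcp [ 448.5 -118.6  327.8] open 19.6 F [ 0.6  0.3 -0.6] x [-0.001  0.001 -1.   ] jawdeg 2.6 j6 -0.45
 shift tool m [ 0.0428 -0.0033 -0.0018]
 turn tool [ 0.001 -0.001  0.001] deg about world z -0.1
 shift after that turn [ 0.0428 -0.0034 -0.0018]
```

View pics/c10.png

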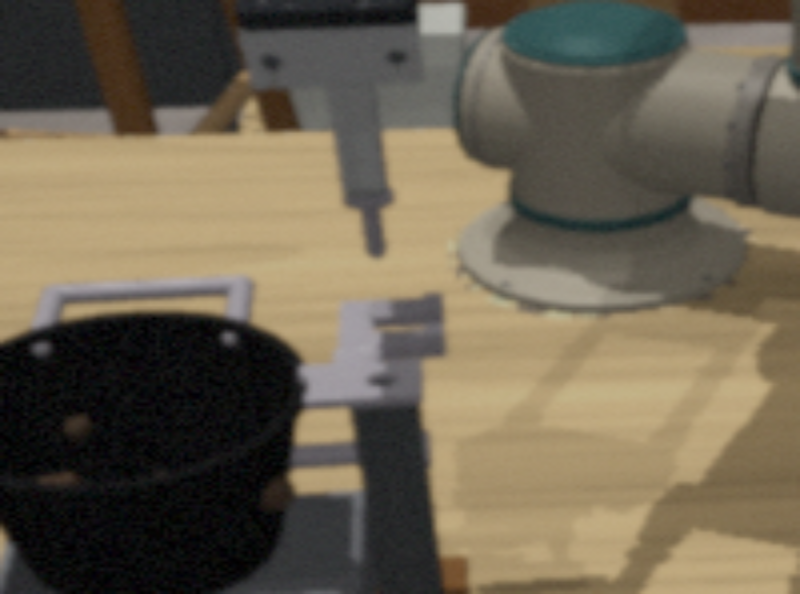

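```bash
python3 -c "
from h import *
im,K,E=load('scene4')
f=lambda p:np.round((proj(p,K,E)-[100,80])*[4,3.3],0)
for q in [(-85,108,220),(-77.5,108,220),(-92.5,108,220),(-77.5,143,223),(-92.5,143,223),(-85,116.5,220),(0,115,240)]: print(q,f(st(*q)))
print('tip',f([448.5,-118.6,268]), f([448.5,-118.6,304]))
cv2.imwrite('pics/c11.png',cv2.resize(im[140:200,170:220],None,fx=14,fy=10,interpolation=2))
f=lambda p:np.round((proj(p,K,E)-[170,140])*[14,10],0)
for q in [(-85,108,220),(-77.5,108,220),(-92.5,108,220),(-77.5,143,223),(-92.5,143,223),(-85,116.5,220),(0,115,240)]: print(q,f(st(*q)))
print('tip',f([448.5,-118.6,268]))
"
```

```text
(-85, 108, 220) [371. 321.]
(-77.5, 108, 220) [371. 328.]
(-92.5, 108, 220) [371. 314.]
(-77.5, 143, 223) [443. 320.]
(-92.5, 143, 223) [442. 306.]
(-85, 116.5, 220) [388. 320.]
(0, 115, 240) [380. 375.]
tip [375. 254.] [367. 199.]
(-85, 108, 220) [318. 372.]
(-77.5, 108, 220) [317. 393.]
(-92.5, 108, 220) [318. 351.]
(-77.5, 143, 223) [569. 369.]
(-92.5, 143, 223) [567. 327.]
(-85, 116.5, 220) [379. 369.]
(0, 115, 240) [351. 536.]
tip [331. 170.]
```

View pics/c11.png

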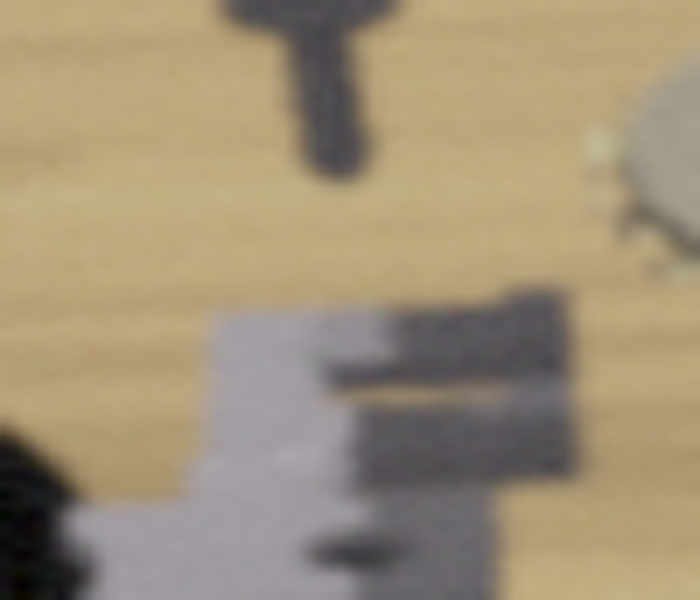

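```bash
python3 -m pendant '[[[0,0,0],[0.0,-0.0035,-0.0025],0.0],[[0,0,0],[0.0,0,0],0.0],[[0,0,0],[0.015,0,0],0.0],[[0,0,0],[0.015,0,0],0.0],[[0,0,0],[0,0,0],0.0]]'; python3 -c "
from h import *
go([445,-116.3,244],2.5)"
```

```text
time_s: 25.5
tool_pos: [445.9, -115.9, 294.5]
eef_rot: [1.176, 1.234, -1.177]
wrist_force: [0.8, 1.0, -0.0]
opening: 0.208
t 25.5 tcp [ 445.9 -115.9  294.5] open 19.5 F [ 0.8  1.  -0. ] x [-0.003  0.002 -1.   ] jawdeg 2.6 j6 -0.45
 shift tool m [ 0.0505 -0.0007  0.0005]
 turn tool [ 0.002 -0.002  0.003] deg about world z -0.1
 shift after that turn [ 0.0505 -0.0009  0.0004]
```

```bash
python3 -m pendant '[[[0,0,0],[0.012,-0.0007,0.0005],0.0],[[0,0,0],[0.012,0,0],0.0],[[0,0,0],[0,0,0],0.0]]'; python3 -c "
from h import *
im,K,E=snap('scene','scene5')
cv2.imwrite('pics/c12.png',cv2.resize(im[140:200,170:220],None,fx=14,fy=10,interpolation=2))
go([445,-116.3,244],2.5)"
```

```text
time_s: 25.88
tool_pos: [445.0, -116.4, 268.5]
eef_rot: [1.176, 1.235, -1.177]
wrist_force: [-0.6, 0.7, -0.5]
opening: 0.205
t 25.93 tcp [ 445.4 -116.5  269.1] open 19.6 F [-0.9 -0.2 -0.3] x [-0.002  0.002 -1.   ] jawdeg 2.6 j6 -0.45
 shift tool m [ 0.0251 -0.0003 -0.0002]
 turn tool [ 0.002 -0.002  0.002] deg about world z -0.1
 shift after that turn [ 0.0251 -0.0004 -0.0002]
```

View pics/c12.png

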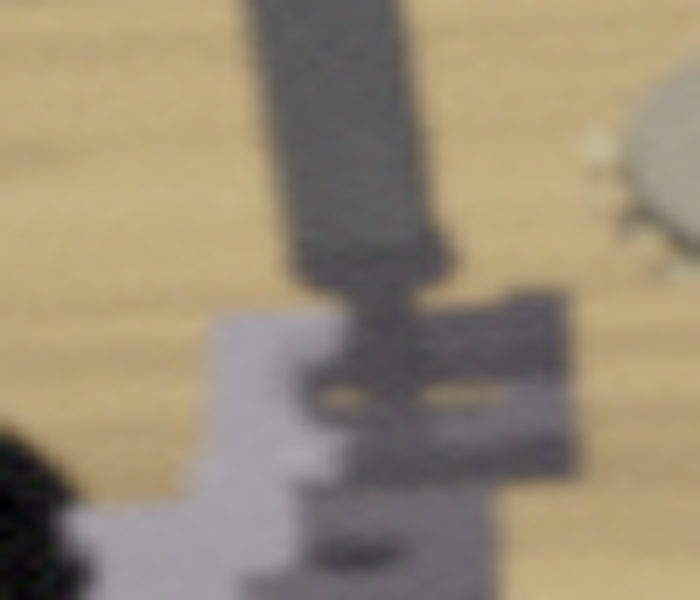

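```bash
python3 -m pendant '[[[0,0,0],[0.01,0,0],0.0],[[0,0,0],[0.01,0,0],0.0],[[0,0,0],[0.003,0,0],0.0],[[0,0,0],[0,0,0],0.0]]'; python3 -c "
from h import *
go([445,-116.3,244],2.5)"
```

```text
time_s: 26.42
tool_pos: [445.7, -116.6, 245.0]
eef_rot: [1.176, 1.233, -1.176]
wrist_force: [0.1, -0.9, -0.8]
opening: 0.204
t 26.43 tcp [ 445.7 -116.6  245. ] open 19.2 F [ 0.1 -0.9 -0.8] x [-0.001  0.001 -1.   ] jawdeg 2.6 j6 -0.45
 shift tool m [ 0.001  -0.0007 -0.0004]
 turn tool [ 0.002 -0.001  0.001] deg about world z -0.1
 shift after that turn [ 0.001  -0.0007 -0.0004]
```

Release gently, then retract.

```bash
python3 -m pendant '[[[0,0,0],[0.001,0,0],0.0],[[0,0,0],[0.0,0,0],0.05],[[0,0,0],[0,0,0],0.05],[[0,0,0],[0,0,0],0.05],[[0,0,0],[-0.02,0,0],0.05],[[0,0,0],[-0.04,0,0],0.05],[[0,0,0],[-0.05,0,0],0.05],[[0,0,0],[-0.03,0,0],0.05]]'; python3 -c "
from h import *
im,K,E=snap('scene','scene6')
cv2.imwrite('pics/c13.png',cv2.resize(im[120:260,70:270],None,fx=4,fy=4,interpolation=2))
im,K,E=snap('top','top6')
cv2.imwrite('pics/c14.png',cv2.resize(im[120:320,310:530],None,fx=3.5,fy=3,interpolation=2))
go(st(-120,0,330),2.5)"
```

```text
time_s: 27.42
tool_pos: [445.1, -116.5, 386.6]
eef_rot: [1.175, 1.236, -1.177]
wrist_force: [0.0, -0.2, -0.0]
opening: 0.527
t 27.52 tcp [ 446.1 -116.9  387.5] open 50.1 F [ 0.5  0.1 -0.5] x [-0.001  0.001 -1.   ] jawdeg 2.6 j6 -0.45
 shift tool m [ 0.0574 -0.0371  0.1164]
 turn tool [ 0.002 -0.001  0.001] deg about world z -0.1
 shift after that turn [ 0.0575 -0.0369  0.1164]
```

View pics/c13.png

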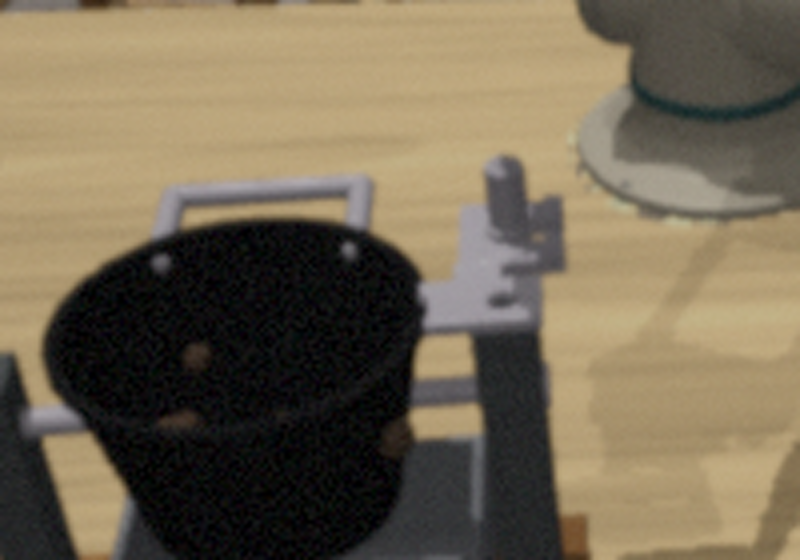

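View pics/c14.png

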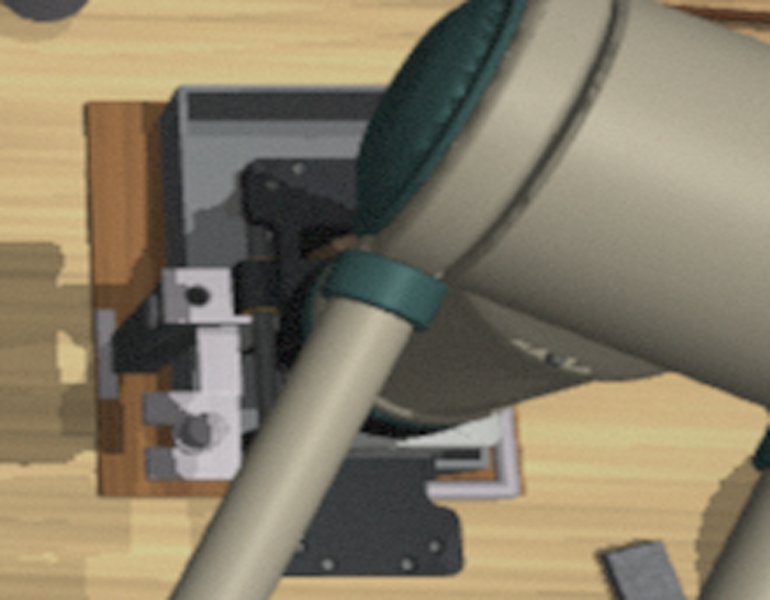

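```bash
python3 -m pendant '[[[0,0,0],[0.0,-0.01,0.04],0.03],[[0,0,0],[0.02,-0.015,0.05],0.03],[[0,0,0],[0.03,-0.01,0.026],0.03],[[0,0,0],[0,0,0],0.03],[[0,0,0],[0,0,0],0.03]]'; python3 -c "
from h import *
go(st(-119.5,0,275),2.5)"
```

```text
time_s: 28.15
tool_pos: [415.3, -235.3, 331.5]
eef_rot: [1.176, 1.238, -1.173]
wrist_force: [0.4, -1.2, 0.2]
opening: 0.318
t 28.15 tcp [ 415.3 -235.3  331.5] open 29.9 F [ 0.4 -1.2  0.2] x [-0.003  0.005 -1.   ] jawdeg 2.8 j6 -0.71
 shift tool m [ 0.0565 -0.0003 -0.0002]
 turn tool [ 0.005 -0.006  0.003] deg about world z -0.3
 shift after that turn [ 0.0565 -0.0004 -0.0005]
```

```bash
python3 -m pendant '[[[0,0,0],[0.03,0,0],0.03],[[0,0,0],[0.02,0,0],0.03],[[0,0,0],[0,0,0],0.03],[[0,0,0],[0,0,0],0.03]]'; python3 -c "
from h import *
im,K,E=snap('top','top7')
cv2.imwrite('pics/c15.png',cv2.resize(im[120:320,340:540],None,fx=3.5,fy=3,interpolation=2))
im,K,E=snap('scene','scene7')
cv2.imwrite('pics/c16.png',cv2.resize(im[80:260,50:250],None,fx=4,fy=3.3,interpolation=2))
go(st(-119.5,0,226),2.5)"
```

```text
time_s: 28.65
tool_pos: [418.3, -232.2, 284.3]
eef_rot: [1.173, 1.234, -1.166]
wrist_force: [-0.6, 0.0, 0.3]
opening: 0.318
t 28.75 tcp [ 418.2 -232.5  284.2] open 30.0 F [0.1 0.5 0. ] x [ 0.003  0.002 -1.   ] jawdeg 3.1 j6 -0.71
 shift tool m [ 0.0582 -0.0037  0.0023]
 turn tool [ 0.01  -0.002 -0.004] deg about world z -0.6
 shift after that turn [ 0.0582 -0.0035  0.0022]
```

View pics/c15.png

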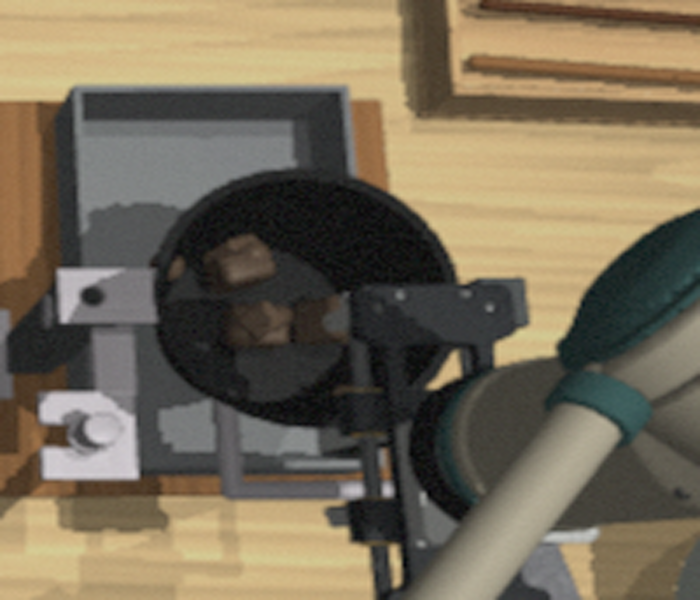

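View pics/c16.png

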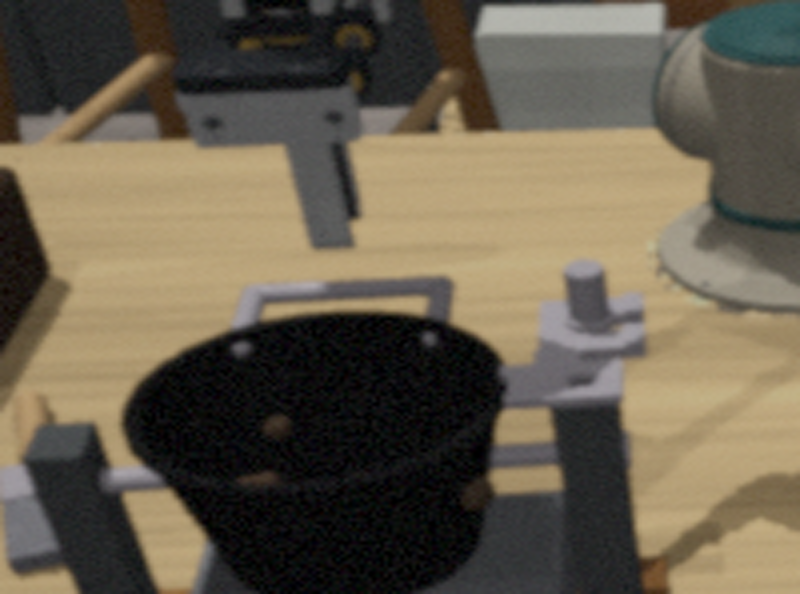

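Three lumps are in the pail (crop (240,260), (260,320), (325,315)) and the pin is parked. Next I'll go down onto the bar.

```bash
python3 -m pendant '[[[0,0,0],[0.0,-0.0035,0.002],0.03],[[0,0,0],[0.03,0,0],0.03],[[0,0,0],[0.02,0,0],0.03],[[0,0,0],[0,0,0],0.03]]'; python3 -c "
from h import *
go(st(-119.5,0,226),2.5)"
```

```text
time_s: 29.25
tool_pos: [415.8, -236.1, 236.1]
eef_rot: [1.172, 1.227, -1.165]
wrist_force: [0.4, -1.0, -0.6]
opening: 0.321
t 29.25 tcp [ 415.8 -236.1  236.1] open 30.2 F [ 0.4 -1.  -0.6] x [ 0.008 -0.002 -1.   ] jawdeg 3.1 j6 -0.72
 shift tool m [ 0.01   -0.001  -0.0014]
 turn tool [ 0.01   0.002 -0.008] deg about world z -0.6
 shift after that turn [ 0.0101 -0.001  -0.0014]
```

```bash
python3 -m pendant '[[[0,0,-0.008],[0.01,-0.001,-0.001],0.03],[[0,0,0],[0,0,0],0.03],[[0,0,0],[0,0,0],0.0],[[0,0,0],[0,0,0],0.0],[[0,0,0],[0,0,0],0.0],[[0,0,0],[0,0,0],0.0]]'; python3 -c "
from h import *
go(st(-120,0,226),2.5)"
```

```text
time_s: 30.0
tool_pos: [415.9, -236.4, 228.1]
eef_rot: [1.168, 1.228, -1.171]
wrist_force: [-0.2, -0.3, -0.5]
opening: 0.115
t 30.0 tcp [ 415.9 -236.4  228.1] open 10.8 F [-0.2 -0.3 -0.5] x [ 0.003 -0.005 -1.   ] jawdeg 3.0 j6 -0.71
 shift tool m [ 0.002  -0.0015 -0.0016]
 turn tool [ 0.009  0.005 -0.003] deg about world z -0.5
 shift after that turn [ 0.0021 -0.0015 -0.0016]
```

```bash
cat >> h.py <<'E'
def arc(th_list,off=(1.5,-1.9)):
    o=telemetry.observe(); R=Ro.from_rotvec(o["eef_rot"]).as_matrix(); p=o["tool_pos"]
    c,s=np.cos(YAW),np.sin(YAW); d=p[:2]-S
    x=c*d[0]+s*d[1]-off[0]; y=-s*d[0]+c*d[1]; z=p[2]-off[1]-190
    print("t",round(o["time_s"],2),"bar stand x,y,z",np.round([x,y,z+190],1),"theta",round(2.8198-np.arctan2(z,x),3),"r",round(np.hypot(x,z),1),"open",round(o["opening"]*94,1),"F",np.round(o["wrist_force"],1),"toolx",np.round(R[:,0],3),"jaw",round(np.degrees(np.arctan2(R[1,1],R[0,1])),1))
    q=np.array([x,y,z])
    for t in th_list:
        n=np.array([126.5*np.cos(2.8198-t),-1.6,126.5*np.sin(2.8198-t)]); dl=n-q; q=n
        w=np.array([c*dl[0]-s*dl[1],s*dl[0]+c*dl[1],dl[2]])
        print(round(t,2),np.round(R.T@w/1000,4))
E
python3 -c "
from h import *
arc(np.arange(0.1,0.65,0.1))"
```

```text
t 30.0 bar stand x,y,z [-120.    -1.6  230. ] theta -0.0 r 126.5 open 10.8 F [-0.2 -0.3 -0.5] toolx [ 0.003 -0.005 -1.   ] jaw 3.0
0.1 [-0.0118  0.0046  0.0001]
0.2 [-0.0112  0.0058  0.0001]
0.3 [-0.0106  0.0069  0.0001]
0.4 [-0.0099  0.0079  0.0001]
0.5 [-0.009   0.0088  0.0001]
0.6 [-0.0081  0.0097  0.0001]
```

```bash
python3 -m pendant '[[[0,0,0],[-0.0118,0.0046,0],0.0],[[0,0,0],[-0.0112,0.0058,0],0.0],[[0,0,0],[-0.0106,0.0069,0],0.0],[[0,0,0],[-0.0099,0.0079,0],0.0],[[0,0,0],[0,0,0],0.0]]'; python3 -c "
from h import *
arc(np.arange(0.5,1.15,0.1))"
```

```text
time_s: 30.62
tool_pos: [441.1, -235.3, 273.9]
eef_rot: [1.165, 1.231, -1.174]
wrist_force: [-0.1, 0.1, 0.5]
opening: 0.121
t 30.62 bar stand x,y,z [-94.8  -1.6 275.8] theta 0.414 r 127.8 open 11.3 F [-0.1  0.1  0.5] toolx [-0.002 -0.006 -1.   ] jaw 3.0
0.5 [-0.0069  0.0086  0.0001]
0.6 [-0.0082  0.0097  0.0001]
0.7 [-0.0072  0.0104  0.0001]
0.8 [-0.0061  0.0111  0.0001]
0.9 [-0.0049  0.0116  0.0001]
1.0 [-0.0038  0.0121  0.0001]
1.1 [-0.0025  0.0124  0.0001]
```

```bash
python3 -m pendant '[[[0,0,0],[-0.0069,0.0086,0],0.0],[[0,0,0],[-0.0082,0.0097,0],0.0],[[0,0,0],[-0.0072,0.0104,0],0.0],[[0,0,0],[-0.0061,0.0111,0],0.0],[[0,0,0],[0,0,0],0.0]]'; python3 -c "
from h import *
im,K,E=snap('scene','scene8')
cv2.imwrite('pics/c17.png',cv2.resize(im[60:260,50:250],None,fx=4,fy=3,interpolation=2))
arc(np.arange(0.9,1.55,0.1))"
```

```text
time_s: 31.25
tool_pos: [476.6, -233.8, 303.8]
eef_rot: [1.158, 1.239, -1.186]
wrist_force: [0.1, -1.0, -0.3]
opening: 0.12
t 31.3 bar stand x,y,z [-59.2  -1.6 305.7] theta 0.776 r 130.0 open 11.1 F [-0.7 -0.7  2.1] toolx [-0.015 -0.008 -1.   ] jaw 3.0
0.9 [-0.0034  0.0159  0.0001]
1.0 [-0.0039  0.012   0.0001]
1.1 [-0.0027  0.0124  0.0001]
1.2 [-0.0014  0.0126  0.0001]
1.3 [-0.0002  0.0126  0.0001]
1.4 [0.0011 0.0126 0.0001]
1.5 [0.0023 0.0124 0.0001]
```

View pics/c17.png

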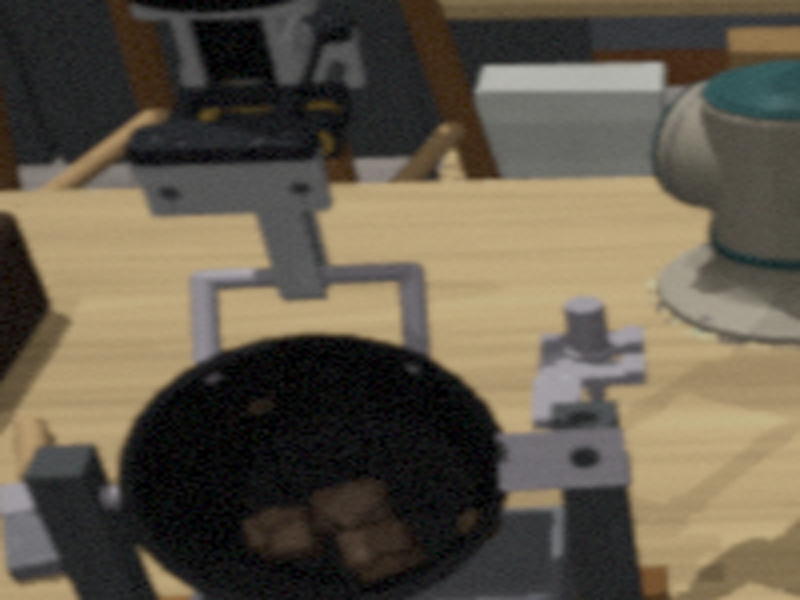

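```bash
python3 -m pendant '[[[0,0,0],[-0.0025,0.014,0],0.0],[[0,0.008,0.015],[-0.0035,0.012,0],0.0],[[0,0,0],[-0.002,0.0124,0],0.0],[[0,0,0],[-0.001,0.0126,0],0.0],[[0,0,0],[0,0,0],0.0]]'; python3 -c "
from h import *
arc(np.arange(1.3,1.95,0.1))"
```

```text
time_s: 31.92
tool_pos: [520.0, -232.0, 317.9]
eef_rot: [1.163, 1.238, -1.185]
wrist_force: [1.8, -1.1, -3.9]
opening: 0.116
t 31.93 bar stand x,y,z [-15.8  -1.8 319.8] theta 1.128 r 130.7 open 10.9 F [ 1.8 -1.1 -3.9] toolx [-0.013 -0.005 -1.   ] jaw 2.8
1.3 [ 0.0031  0.0223 -0.0001]
1.4 [0.0011 0.0126 0.0001]
1.5 [0.0024 0.0124 0.0001]
1.6 [0.0036 0.0121 0.    ]
1.7 [0.0048 0.0117 0.    ]
1.8 [0.0059 0.0112 0.    ]
1.9 [0.007  0.0105 0.    ]
```

```bash
python3 -m pendant '[[[0,0.005,-0.013],[0.003,0.012,0],0.0],[[0,0,0],[0.002,0.0124,0],0.0],[[0,0,0],[0.002,0.0124,0],0.0],[[0,0,0],[0.003,0.0122,0],0.0],[[0,0,0],[0.004,0.012,0],0.0]]'; python3 -c "
from h import *
arc(np.arange(1.6,2.15,0.1))"
```

```text
time_s: 32.55
tool_pos: [576.9, -229.7, 310.1]
eef_rot: [1.157, 1.249, -1.199]
wrist_force: [-4.5, -1.3, 4.6]
opening: 0.117
t 32.55 bar stand x,y,z [ 41.2  -1.9 312. ] theta 1.574 r 128.8 open 11.0 F [-4.5 -1.3  4.6] toolx [-0.03  -0.006 -1.   ] jaw 2.6
1.6 [ 0.0032  0.0024 -0.0003]
1.7 [0.0046 0.0118 0.    ]
1.8 [0.0057 0.0113 0.    ]
1.9 [ 0.0068  0.0106 -0.    ]
2.0 [ 0.0079  0.0099 -0.    ]
2.1 [ 0.0088  0.0091 -0.    ]
```

```bash
python3 -m pendant '[[[0,0.006,0.03],[0.005,0.006,0],0.0],[[0,0,0],[0.005,0.0115,0],0.0],[[0,0,0],[0.006,0.011,0],0.0],[[0,0,0],[0.007,0.0105,0],0.0],[[0,0,0],[0,0,0],0.0]]'; python3 -c "
from h import *
im,K,E=snap('scene','scene9')
cv2.imwrite('pics/c18.png',cv2.resize(im[100:390,50:270],None,fx=3,fy=2,interpolation=2))
arc(np.arange(1.9,2.15,0.1))"
```

```text
time_s: 33.17
tool_pos: [620.3, -227.9, 285.3]
eef_rot: [1.178, 1.229, -1.171]
wrist_force: [-0.3, -0.9, -1.9]
opening: 0.118
t 33.23 bar stand x,y,z [ 84.5  -2.1 287.4] theta 1.964 r 128.9 open 11.0 F [ 1.5 -3.1 -2.6] toolx [ 0.004  0.002 -1.   ] jaw 2.6
1.9 [-0.0033 -0.0078 -0.0005]
2.0 [0.0082 0.0096 0.    ]
2.1 [0.0091 0.0088 0.    ]
```

View pics/c18.png

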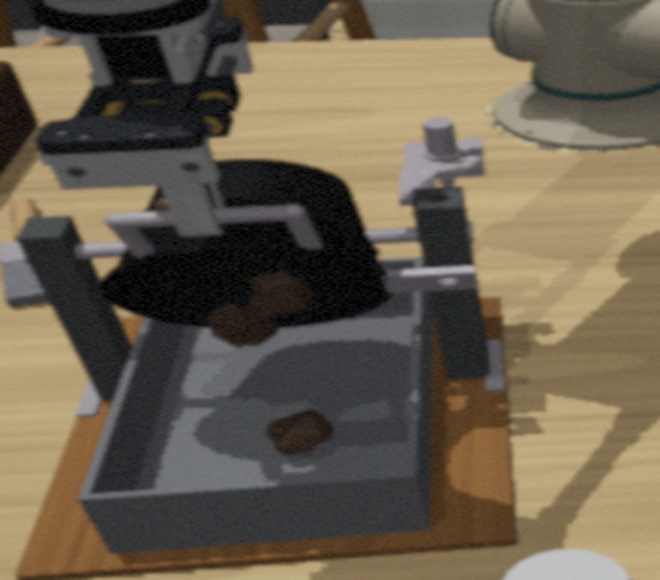

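One lump is in the tub and two are sliding out. I'll go on to about 2.1.

```bash
python3 -m pendant '[[[0,0,0],[0.006,0.005,0],0.0],[[0,0,0],[0.006,0.005,0],0.0],[[0,0,0],[0,0,0],0.0],[[0,0,0],[0,0,0],0.0]]'; python3 -c "
from h import *
im,K,E=snap('scene','scene10')
cv2.imwrite('pics/c19.png',cv2.resize(im[100:390,50:270],None,fx=3,fy=2,interpolation=2))
im,K,E=snap('top','top10')
cv2.imwrite('pics/c20.png',cv2.resize(im[120:320,310:530],None,fx=3.5,fy=3,interpolation=2))
arc([2.1])"
```

```text
time_s: 33.72
tool_pos: [631.2, -227.5, 273.7]
eef_rot: [1.179, 1.227, -1.17]
wrist_force: [-2.6, -0.4, 2.9]
opening: 0.115
t 33.83 bar stand x,y,z [ 95.5  -2.1 275.6] theta 2.089 r 128.2 open 11.1 F [-0.6 -2.5  0.1] toolx [ 0.006  0.001 -1.   ] jaw 2.6
2.1 [ 0.0022 -0.0004 -0.0005]
```

View pics/c19.png

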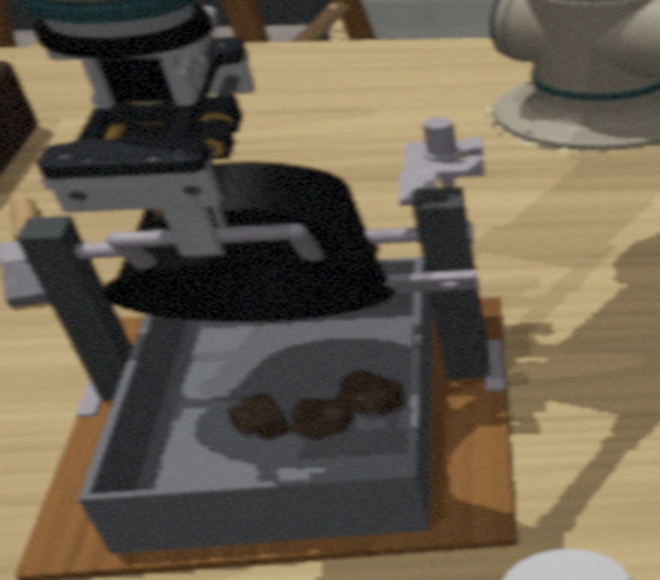

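View pics/c20.png

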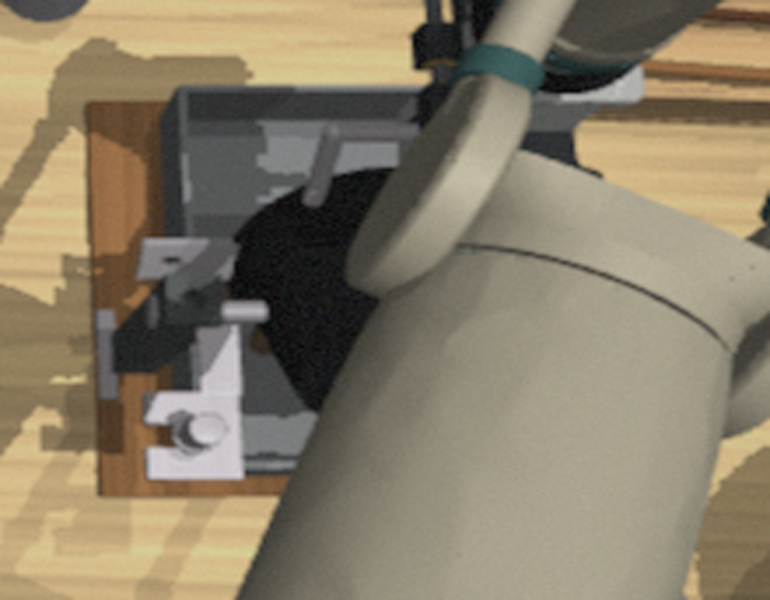

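All three lumps lie in the tub (crop (258,415), (322,415), (370,392)). Swing back.

```bash
python3 -c "
from h import *
arc(np.arange(2.0,1.35,-0.1))"
```

```text
t 33.83 bar stand x,y,z [ 95.5  -2.1 275.6] theta 2.089 r 128.2 open 11.1 F [-0.6 -2.5  0.1] toolx [ 0.006  0.001 -1.   ] jaw 2.6
2.0 [-0.0069 -0.0091 -0.0005]
1.9 [-0.0082 -0.0096 -0.    ]
1.8 [-0.0072 -0.0104 -0.    ]
1.7 [-0.0061 -0.0111 -0.    ]
1.6 [-0.005  -0.0116 -0.    ]
1.5 [-0.0038 -0.0121 -0.    ]
1.4 [-0.0026 -0.0124 -0.    ]
```

```bash
python3 -m pendant '[[[0,0,0],[-0.0069,-0.0091,0],0.0],[[0,0,0],[-0.008,-0.0096,0],0.0],[[0,0,0],[-0.007,-0.0104,0],0.0],[[0,0,0],[-0.006,-0.0111,0],0.0],[[0,0,0],[0,0,0],0.0]]'; python3 -c "
from h import *
arc(np.arange(1.6,0.95,-0.1))"
```

```text
time_s: 34.45
tool_pos: [593.4, -229.1, 304.9]
eef_rot: [1.185, 1.215, -1.159]
wrist_force: [-0.4, -1.1, 0.5]
opening: 0.119
t 34.45 bar stand x,y,z [ 57.7  -2.1 306.8] theta 1.708 r 130.3 open 11.2 F [-0.4 -1.1  0.5] toolx [ 0.021  0.001 -1.   ] jaw 2.7
1.6 [-0.0022 -0.0142 -0.0005]
1.5 [-0.004 -0.012 -0.   ]
1.4 [-0.0028 -0.0123 -0.    ]
1.3 [-0.0015 -0.0126 -0.    ]
1.2 [-0.0003 -0.0126 -0.    ]
1.1 [ 0.001  -0.0126 -0.    ]
1.0 [ 0.0022 -0.0124 -0.    ]
```

```bash
python3 -m pendant '[[[0,0,-0.02],[-0.0022,-0.0135,0],0.0],[[0,0,0],[-0.003,-0.012,0],0.0],[[0,0,0],[-0.002,-0.0123,0],0.0],[[0,0,0],[-0.001,-0.0126,0],0.0],[[0,0,0],[0,-0.0126,0],0.0],[[0,0,0],[0,0,0],0.0]]'; python3 -c "
from h import *
arc(np.arange(1.0,0.35,-0.1))"
```

```text
time_s: 35.2
tool_pos: [536.1, -231.3, 320.3]
eef_rot: [1.183, 1.209, -1.156]
wrist_force: [-0.2, -1.5, 1.8]
opening: 0.117
t 35.2 bar stand x,y,z [ 3.000e-01 -1.800e+00  3.222e+02] theta 1.251 r 132.2 open 11.0 F [-0.2 -1.5  1.8] toolx [ 0.027 -0.004 -1.   ] jaw 2.8
1.0 [ 0.0087 -0.0317 -0.0004]
0.9 [ 0.0034 -0.0122 -0.0001]
0.8 [ 0.0046 -0.0118 -0.0001]
0.7 [ 0.0058 -0.0113 -0.0001]
0.6 [ 0.0068 -0.0106 -0.0001]
0.5 [ 0.0079 -0.0099 -0.0001]
0.4 [ 0.0088 -0.0091 -0.0001]
```

```bash
python3 -m pendant '[[[0,0,-0.027],[0.003,-0.0126,0],0.0],[[0,0,0],[0.004,-0.0126,0],0.0],[[0,0,0],[0.005,-0.0122,0],0.0],[[0,0,0],[0.006,-0.0118,0],0.0],[[0,0,0],[0.006,-0.0113,0],0.0],[[0,0,0],[0,0,0],0.0]]'; python3 -c "
from h import *
arc(np.arange(0.6,-0.05,-0.1))"
```

```text
time_s: 35.95
tool_pos: [474.8, -233.8, 301.9]
eef_rot: [1.169, 1.223, -1.172]
wrist_force: [-0.1, -2.1, -0.2]
opening: 0.117
t 35.95 bar stand x,y,z [-61.   -1.6 303.8] theta 0.757 r 129.2 open 11.0 F [-0.1 -2.1 -0.2] toolx [ 0.005 -0.007 -1.   ] jaw 2.8
0.6 [ 0.013  -0.0155 -0.0002]
0.5 [ 0.0081 -0.0097 -0.0001]
0.4 [ 0.009  -0.0089 -0.0001]
0.3 [ 0.0099 -0.0079 -0.0001]
0.2 [ 0.0106 -0.0069 -0.0001]
0.1 [ 0.0112 -0.0058 -0.0001]
0.0 [ 0.0118 -0.0046 -0.0001]
```

```bash
python3 -m pendant '[[[0,0,0],[0.0075,-0.0075,0],0.0],[[0,0,0],[0.0075,-0.0075,0],0.0],[[0,0,0],[0.0081,-0.0097,0],0.0],[[0,0,0],[0.009,-0.0089,0],0.0],[[0,0,0],[0.0099,-0.0079,0],0.0],[[0,0,0],[0,0,0],0.0]]'; python3 -c "
from h import *
arc(np.arange(0.2,-0.05,-0.1))"
```

```text
time_s: 36.7
tool_pos: [430.6, -235.4, 259.5]
eef_rot: [1.168, 1.229, -1.175]
wrist_force: [3.3, -0.7, -1.9]
opening: 0.116
t 36.7 bar stand x,y,z [-105.2   -1.3  261.4] theta 0.275 r 127.2 open 10.9 F [ 3.3 -0.7 -1.9] toolx [ 0.    -0.005 -1.   ] jaw 2.9
0.2 [ 0.0084 -0.0044  0.0003]
0.1 [ 0.0113 -0.0057 -0.0001]
0.0 [ 0.0118 -0.0046 -0.0001]
```

```bash
python3 -m pendant '[[[0,0,0],[0.008,-0.0044,0],0.0],[[0,0,0],[0.011,-0.0055,0],0.0],[[0,0,0],[0.009,-0.004,0],0.0],[[0,0,0],[0,0,0],0.0]]'; python3 -c "
from h import *
arc([0.0])"
```

```text
time_s: 37.2
tool_pos: [416.3, -235.9, 229.4]
eef_rot: [1.169, 1.229, -1.174]
wrist_force: [2.6, -1.0, -2.0]
opening: 0.115
t 37.2 bar stand x,y,z [-119.6   -1.2  231.3] theta 0.011 r 126.5 open 10.8 F [ 2.6 -1.  -2. ] toolx [ 0.001 -0.004 -1.   ] jaw 2.9
0.0 [ 0.0013 -0.0004  0.0004]
```

```bash
python3 -m pendant '[[[0,0,0],[0.003,-0.001,0],0.0],[[0,0,0],[0.003,-0.001,0],0.0]]'; python3 -c "
from h import *
arc([0.0])"
```

```text
time_s: 37.45
tool_pos: [415.8, -236.0, 227.6]
eef_rot: [1.171, 1.225, -1.171]
wrist_force: [1.3, 5.0, 23.0]
opening: 0.117
t 37.45 bar stand x,y,z [-120.1   -1.2  229.5] theta -0.004 r 126.4 open 11.0 F [ 1.3  5.  23. ] toolx [ 0.006 -0.005 -1.   ] jaw 2.9
0.0 [-0.0005  0.0001  0.0004]
```

```bash
python3 -m pendant '[[[0,0,0],[-0.0005,0,0],0.0],[[0,0,0],[0,0,0],0.03],[[0,0,0],[0,0,0],0.03],[[0,0,0],[0,0,0],0.03],[[0,0,0],[-0.02,0,0],0.03],[[0,0,0],[-0.04,0,0],0.03],[[0,0,0],[-0.05,0,0],0.03],[[0,0,0],[-0.05,0,0],0.03],[[0,0,0],[0,-0.05,0],0.03],[[0,0,0],[0,-0.06,0],0.03],[[0,0,0],[0,-0.03,0],0.03],[[0,0,0],[0,0,0],0.03]]'; python3 -c "
from h import *
go(None)
im,K,E=snap('scene','scene11')
im,K,E=snap('top','top11')
cv2.imwrite('pics/c21.png',cv2.resize(im[120:320,310:530],None,fx=3.5,fy=3,interpolation=2))"
```

```text
time_s: 38.95
tool_pos: [266.1, -241.7, 390.0]
eef_rot: [1.163, 1.247, -1.184]
wrist_force: [1.4, 0.5, 0.3]
opening: 0.319
t 38.95 tcp [ 266.1 -241.7  390. ] open 30.0 F [1.4 0.5 0.3] x [-0.018  0.001 -1.   ] jawdeg 2.9 j6 -0.97
```

View pics/scene11.png

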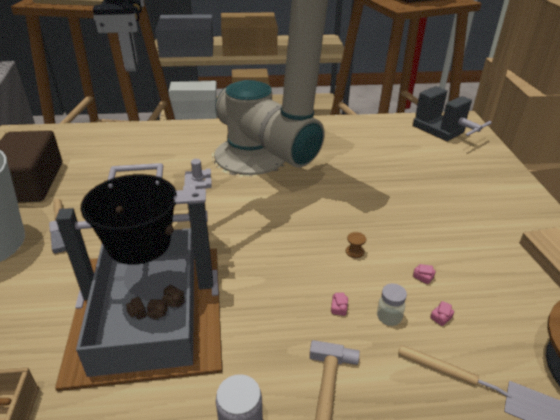

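View pics/top11.png

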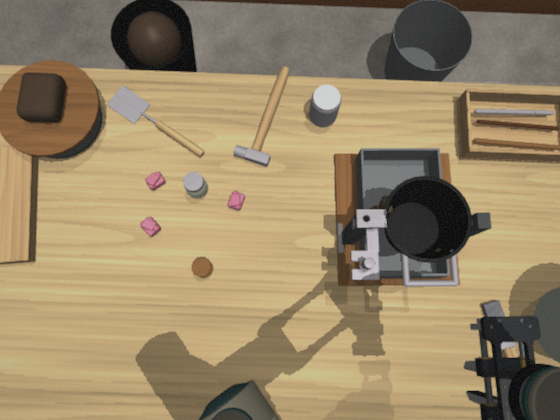

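View pics/c21.png

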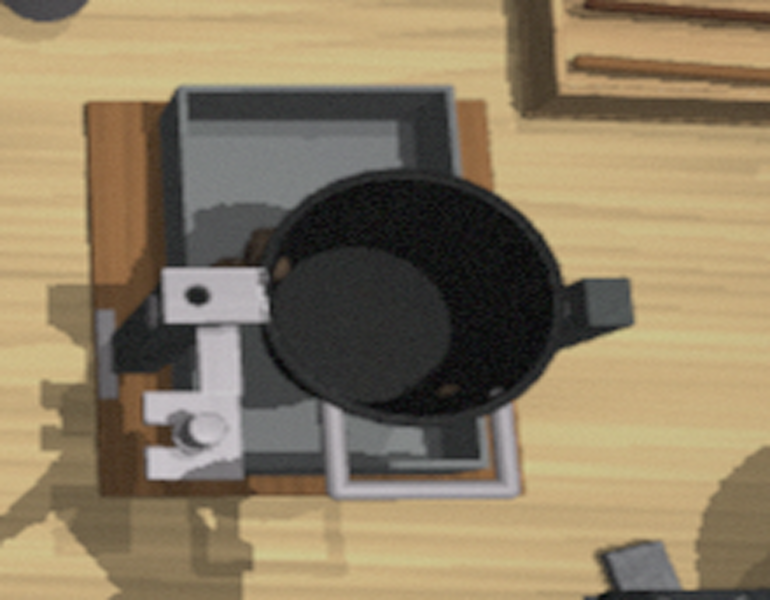

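The pail is empty and upright, the pin is in the notch, and the tub holds three lumps at scene (137,308), (157,308) and (175,296). The jar at (195,184) and spool at (202,267) in the top view are where they started.

```bash
python3 -c "
from h import *
print(workorder.sign_off())"
```

```text
the job is handed in; nothing more can be done
None
```

The job is done and handed in at about 39 s of the 210 s allowed; the hand-in itself gives no verdict.

- **What I did:** I put the three brown lumps on the bench into the pinned pail. I then drew the pin straight up and hung it in the notch. Next I tipped the pail by its handle to about 2.09 rad and brought it back until it met its stop, which pushed back with 23 N.
- **Last checks:** Both views, taken just before the hand-in, show the pail upright and empty and the pin standing in the notch. All three lumps are in the tub (the scene view shows them clearly; the pail hides most of them from above). The jar, the spool and the pink look-alikes are at their starting pixels, and no brown lump is left on the bench.
- **What disagreed:** While tipping, the gripper ran up to about 6 mm outside the handle's arc, so the bar slid a little between the pads. The grip held throughout. No other check failed.

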